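Charge the torch cells on the console

ROBOT

A 7-joint arm with a two-finger parallel gripper is mounted at the origin on the work surface. World frame = base frame: x ahead of the robot, y to its left, z up, the work surface at z = 0. Lengths are in m, angles in degrees, forces in N, time in s.
With the tool pointing down it reaches from about 0.4 to 0.9 m from the base axis. Payload 5.5 kg.
Tool frame: the origin (TCP) lies on the mounting face of the last link; the fingertips stand 178 mm ahead of it and the grasp point (between the pads) lies 159 mm ahead of it (tip_extent is the z of the fingertips in the tool frame, in m); z points along the fingers, y is the direction in which the jaws open and shut (so a half turn about z gives the same grasp; the last joint's range is limited). The gripper opens to 92 mm and grips with 3 to 60 N. Pads are 19 mm wide; open, the fingers measure 130 mm over their backs; the gripper's body (75 mm by 190 mm) begins 47 mm behind the grasp point.
Start: joints at [-58.488, 28.699, -24.465, 88.831, 12.651, 65.22, -12.049], TCP at [0.184, 0.623, 0.405] pointing down, gripper open.
Joint ranges: [-164.97, 164.97], [-17.58, 116.51], [-87.97, 89.64], [11.32, 138.91], [-80.73, 260.73], [10.89, 115.49], [-147.41, 147.41]. Speed limits (degrees/s): [147.25, 147.25, 180, 180, 180, 180, 180].

INTERFACE

Orientations are given as [roll, pitch, yaw] about the fixed x, y, z axes, in that order (R = Rz(yaw) Ry(pitch) Rx(roll)).
In Python, from cell import read_state, capture, close_job, tip_extent gives the robot as it stands.
- The arm moves only by the tool play_rows, never from a script. Its argument "commands" is a list of rows, each a list of 7 numbers: the closure, from 0 (fully open) to 1 (shut), then the shift along the tool's x, y, z in mm, then the turn, a rotation vector about the tool's x, y, z in rad. In form: [[fingers, tx, ty, tz, rx, ry, rz], ...]. A call has 1 to 10 rows; each row is the pose to reach, as a shift and turn from the pose commanded when the call began, along the tool's axes at that moment; what a row does not reach only later rows make up. A row lasts 1/12 s, in which the tool goes at most 41.7 mm and 7.16 degrees, less where a joint would pass 70% of its speed; a pose out of reach is approached as far as the arm can. A call with a gripper value outside its range is refused whole. The fingers move at their own pace and stop on an object; "newtons" is the grip in N (left out, the last holds). Time passes only in rows, so rows that repeat a pose let the fingers close. It gives the time, the measured TCP pose, the force and the opening at its end, in the units of the state.
- read_state(): the state, without advancing time (a new reading comes with each control period).
- capture(name): name is "side" or "top" or "wrist"; returns a dict with "color" (400x640x3 uint8, blue, green, red), "fov_y" (degrees; the focal length in pixels is half the picture's height over the tangent of half this angle, whatever the lens; pixels are square), "cx", "cy" (the principal point, pixels), "eye" and "orientation" of the camera in the world. Camera axes: x right, y down, z forward; pixel columns grow to the right and rows downward; lengths in m; the calibration is good to about 2 mm. A picture is of the moment at which its call begins. There is no depth.
- close_job(): hands the job in, once; it reports no verdict.
The state is a dict: "t": time; "joint_pos": joint angles; "qvel": joint speeds; "effort": joint torques, N m; "tool_pos": TCP position; "tool_rot": TCP orientation; "ft_force": force on the tool from outside, world axes, zero at the start; "wrist_torque": the same for the moment, N m; "opening": finger opening in m.
Only numpy, scipy, OpenCV 4.12 (cv2) and the standard library are available. Lean on these libraries where they do the work, as an engineer would, in place of code of your own. Each camera call takes 0.05 s, during which the arm holds its last target.

TASK

Flick the console's lock lever up to release it and fold both flaps of the carton right back, leaving them open. Then put every cell from the carton into a charging bay of its own on the console: press its flat end against the spring plate and bring the nub end down past the retaining lip, so that it lies level in the bay with the nub against the contact under the lip. Only when all are in, push the lever fully down to lock it; never press a cell in while the lever is locked, and leave the other things on the shelf where they are.

Things in the scene. Friction and masses are not known exactly. Their poses are not given: they have to be found in the camera images.
- console: Orange console fixed on the shelf, 150 x 320 mm, flat deck 30 mm high; origin at the middle of its length, at shelf height; own x roughly away from the robot, y along its length, z up. Four open bays on the deck (middles at y -105, -45, 15, 75 mm) each take one cell lying along x, its nub to +x. Lever at the +y end. The deck between the bays is clear but for small cheeks.
- bay1 (a point): Bay 1 (1 at -y .. 4 at +y; all alike): the point on the contact wall's face, 12 mm above the deck, that a seated cell's nub tip touches; axes as the console's. A seated cell lies level under the lip, its middle 25 mm from here along -x. At its +x end is a contact wall 30 mm high (inner face at console x = 40 mm); along its top a retaining lip overhangs the bay by 5 mm (underside 26 mm, top 30 mm above the deck).
- bay2 (a point): Bay 2 (1 at -y .. 4 at +y; all alike): the point on the contact wall's face, 12 mm above the deck, that a seated cell's nub tip touches; axes as the console's. A seated cell lies level under the lip, its middle 25 mm from here along -x. At its -x end a steel spring plate (22 mm wide, from the deck to 45 mm above it) stands before a housing 40 mm high (console x -55 to -25 mm).
- bay3 (a point): Bay 3 (1 at -y .. 4 at +y; all alike): the point on the contact wall's face, 12 mm above the deck, that a seated cell's nub tip touches; axes as the console's. A seated cell lies level under the lip, its middle 25 mm from here along -x. Small cheeks 28 mm apart 14 mm high flank a cell's ends; beside its middle 30 mm are clear.
- bay4 (a point): Bay 4 (1 at -y .. 4 at +y; all alike): the point on the contact wall's face, 12 mm above the deck, that a seated cell's nub tip touches; axes as the console's. A seated cell lies level under the lip, its middle 25 mm from here along -x. Free, it is 46 mm long from contact wall to spring plate; a cell is 50 mm.
- spring1 (a joint): Spring plate of bay 1: m pressed in along the console's -x; 0 = free (face 46 mm from the contact wall), stop at 0.015. A seated cell holds it at 0.004; to bring a level cell down past the lip it must be at about 0.0095 to 0.012. Force 1.8 N at 0, rising 0.45 N per mm.
- spring2 (a joint): Spring plate of bay 2: m pressed in along the console's -x; 0 = free (face 46 mm from the contact wall), stop at 0.015. A seated cell holds it at 0.004; to bring a level cell down past the lip it must be at about 0.0095 to 0.012. Force 1.8 N at 0, rising 0.45 N per mm.
- spring3 (a joint): Spring plate of bay 3: m pressed in along the console's -x; 0 = free (face 46 mm from the contact wall), stop at 0.015. A seated cell holds it at 0.004; to bring a level cell down past the lip it must be at about 0.0095 to 0.012. Force 1.8 N at 0, rising 0.45 N per mm.
- spring4 (a joint): Spring plate of bay 4: m pressed in along the console's -x; 0 = free (face 46 mm from the contact wall), stop at 0.015. A seated cell holds it at 0.004; to bring a level cell down past the lip it must be at about 0.0095 to 0.012. Force 1.8 N at 0, rising 0.45 N per mm.
- cell1: Plain grey torch cell, 25 mm thick, 50 mm long with the nub, 65 g; slightly faceted, so that it does not roll far. Origin at its middle (12 mm above what it lies on), its own x along its length, pointing to the nub end; nub tip (8 mm wide, 2 mm high) 25 mm from the origin. It starts lying in the carton, along the carton's x, nub to about the carton's +x. May be absent.
- cell2: Plain grey torch cell, 25 mm thick, 50 mm long with the nub, 65 g; slightly faceted, so that it does not roll far. Origin at its middle (12 mm above what it lies on), its own x along its length, pointing to the nub end; nub tip (8 mm wide, 2 mm high) 25 mm from the origin. It starts lying in the carton, along the carton's x, nub to about the carton's +x. May be absent.
- cell3: Plain grey torch cell, 25 mm thick, 50 mm long with the nub, 65 g; slightly faceted, so that it does not roll far. Origin at its middle (12 mm above what it lies on), its own x along its length, pointing to the nub end; nub tip (8 mm wide, 2 mm high) 25 mm from the origin. It starts lying in the carton, along the carton's x, nub to about the carton's +x. May be absent.
- cell4: Plain grey torch cell, 25 mm thick, 50 mm long with the nub, 65 g; slightly faceted, so that it does not roll far. Origin at its middle (12 mm above what it lies on), its own x along its length, pointing to the nub end; nub tip (8 mm wide, 2 mm high) 25 mm from the origin. It starts lying in the carton, along the carton's x, nub to about the carton's +x. May be absent.
- lever (a joint): Steel lock lever of the console, a flat bar 85 mm long, 18 mm wide and 8 mm thick: hinged about the console's y at console x = 45, y = 132, z = 46 mm, running from there to -x (towards the robot); rad, 0 = down (level, locked), growing as its free end rises, stop at 1.15 (up, released). It stays where it is left (about 1 N at the pad moves it).
- lever_pad (a point): On the lever's upper face, 68 mm from its hinge, near the free end; x of this point runs along the bar to the hinge, z out of its upper face. When down it is 50 mm above the shelf, and the bar's underside is 12 mm clear of the deck.
- carton: Small open cardboard carton fixed on the shelf, 134 (x) x 176 (y) x 54 mm high, walls and floor 4 mm; origin at the middle of its underside. Two rows of cells lie in it along x, 72 mm apart (y = -36 and +36 mm), two to a row at about x = -33 and +33 mm; tabs 14 mm high (30 mm apart) beside both ends of each cell and a 14 mm divider at x = 0 keep it in place; beside its middle 37 mm are clear. Its top has two flaps.
- flap_near (a joint): Flap hinged on the top edge of the carton's -x wall (x = -67 mm, z = 54 mm), 48 mm long, 172 mm wide, 3 mm thick: rad, 0 = closed (level over the carton), pi/2 = upright, stop at 2.8 (folded back outside). It stays where it is left; under 1 N at its edge moves it.
- flap_far (a joint): The same for the flap on the +x wall (hinge at x = +67 mm).
- cat: Bystander: white ceramic cat figurine, 60 mm wide, 90 mm high; origin under its middle.
- opener: Bystander: flat steel bottle opener, 103 x 34 x 5 mm; origin under its middle.
- controller: Bystander: white hand controller, 60 x 120 x 30 mm; origin under its middle.
- mug: Bystander: blue mug, 76 mm wide, 85 mm high; origin under its middle.
- spare_cartridge: Bystander: flat grey cartridge, 90 x 60 x 18 mm; origin under its middle.
There are look-alikes about, which are no part of the job. What is shaped like the carton but blue or purple is not meant.

How it is judged:
By the outcome, as a careful person would: the job done as asked, in the order asked, and still so for the second after the job is handed in, with the robot touching nothing.
Of cell1, cell2, cell3, cell4 only 2 to 4 are there at a start; the rules pass over those that are not, and their reading is None.
At some moment in a run one of cell1, cell2, cell3, cell4 may be knocked a few centimetres aside while the robot is not near it.
Once in a run the grip may slacken for a moment while it holds something.
It also fails if it takes over 210 s, if anything falls off the work surface, if the arm or the gripper's body presses on something with over 40 N, if the wrist force passes 120 N, or if a joint passes its speed limit or range.

## Working session

There is one attempt and no reset: what is moved stays moved. The work goes in short steps, Python scripts to look and compute and a tool call to move; the robot and the scene stay as the last step left them, time stands still between calls to the robot, and variables do not carry over. Pictures are saved under pics/ and viewed, and the job is handed in when it is done.

Besides the shell and the picture viewer there is one more tool, called after "Call:" as a command line: name --pt "numbers of a row" for each row, then --argument value for the rest. play_rows: Moves the arm, as the interface text tells. Its arguments: {"type":"object","properties":{"commands":{"type":"array"},"newtons":{"type":"number"}},"required":["commands"]}

```bash
mkdir -p pics; ls
python3 - <<'E'
from cell import *
import cv2
print(read_state()); print(tip_extent)
for n in ["side","top","wrist"]:
    c=capture(n); cv2.imwrite(f"pics/{n}0.png",c["color"]); print(n,{k:v for k,v in c.items() if k!="color"})
E
```

```text
pics
{'t': 0.0, 'joint_pos': array([-58.48896591,  28.75357015, -24.45169819,  88.89359124,
        12.65076239,  65.22002504, -12.0497013 ]), 'qvel': array([ 0.00583651, -0.02690059, -0.03443514, -0.04496526, -0.0243054 ,
        0.02618822, -0.02538404]), 'effort': array([-1.13933481e-05, -5.66609895e+01, -5.81649274e+00, -2.79106700e+01,
       -6.86114095e-02,  3.08482151e-02,  1.90030228e-04]), 'tool_pos': array([0.18381884, 0.62307995, 0.40366269]), 'tool_rot': array([-1.79886157e+02, -2.82325890e-03,  1.63570869e+02]), 'ft_force': array([ 0.23191658, -0.53188277,  0.45432609]), 'wrist_torque': array([ 0.02914471,  0.04341602, -0.0075888 ]), 'opening': 0.09194325776699058}
0.178
side {'fov_y': 54.53253804751708, 'cx': 320.3370183421272, 'cy': 201.9319508435086, 'eye': array([ 0.22873168, -0.70215175,  0.76727146]), 'orientation': array([-131.66680778,   -0.87194807,  -16.57864393])}
top {'fov_y': 56.05376159100098, 'cx': 323.987381161038, 'cy': 191.72684854928016, 'eye': array([0.22317474, 0.02843232, 1.31856988]), 'orientation': array([-1.68916155e+02, -2.91424093e-02, -8.95488277e+01])}
wrist {'fov_y': 68.29273647186582, 'cx': 323.67059629522896, 'cy': 199.49033579013795, 'eye': array([0.11806587, 0.64115097, 0.38330957]), 'orientation': array([1.65291375e+02, 5.72719614e-02, 7.35232792e+01])}
```

View pics/side0.png

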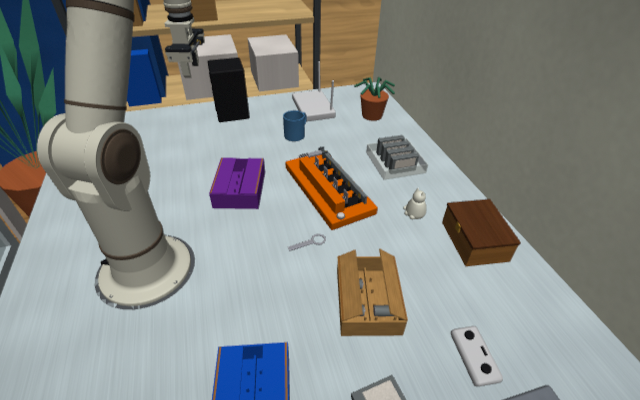

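View pics/top0.png

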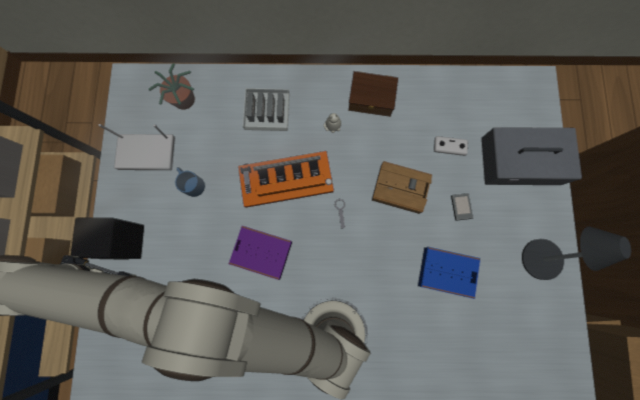

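View pics/wrist0.png

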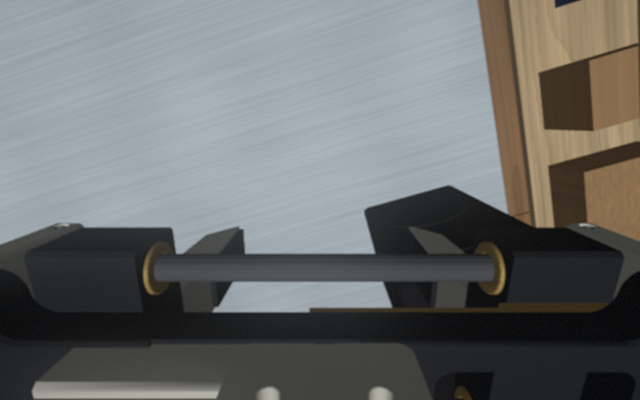

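```bash
cat > h.py <<'E'
from cell import *
import cv2, numpy as np
from scipy.spatial.transform import Rotation as R
def rot(e): return R.from_euler('xyz',e,degrees=True)
class Cam:
    def __init__(s,name,c=None):
        c=c or capture(name); s.im=c["color"]; s.f=200/np.tan(np.radians(c["fov_y"]/2)); s.cx,s.cy=c["cx"],c["cy"]; s.eye=np.array(c["eye"]); s.R=rot(c["orientation"]).as_matrix()
    def ray(s,p): 
        d=s.R@np.array([(p[0]-s.cx)/s.f,(p[1]-s.cy)/s.f,1]); return d/np.linalg.norm(d)
    def onz(s,p,z):
        d=s.ray(p); return s.eye+d*(z-s.eye[2])/d[2]
    def proj(s,P):
        q=(np.atleast_2d(P)-s.eye)@s.R; return np.c_[s.cx+s.f*q[:,0]/q[:,2],s.cy+s.f*q[:,1]/q[:,2]]
    def crop(s,fn,x0,y0,x1,y1,k):
        i=s.im[y0:y1,x0:x1]; cv2.imwrite(fn,cv2.resize(i,None,fx=k,fy=k,interpolation=cv2.INTER_CUBIC))
def tri(c1,p1,c2,p2):
    d1,d2=c1.ray(p1),c2.ray(p2); A=np.c_[d1,-d2]; t=np.linalg.lstsq(A,c2.eye-c1.eye,rcond=None)[0]
    a=c1.eye+d1*t[0]; b=c2.eye+d2*t[1]; return (a+b)/2,np.linalg.norm(a-b)
E
python3 - <<'E'
from h import *
t=Cam("top"); s=Cam("side")
t.crop("pics/t1.png",225,130,445,230,3.6); s.crop("pics/s1.png",270,130,420,345,2.7)
for n,c in (("top",t),("side",s)):
    hsv=cv2.cvtColor(c.im,cv2.COLOR_BGR2HSV)
    m=cv2.inRange(hsv,(5,215,150),(16,255,255))
    cs,_=cv2.findContours(m,cv2.RETR_EXTERNAL,cv2.CHAIN_APPROX_NONE); b=max(cs,key=cv2.contourArea)
    print(n,cv2.contourArea(b),cv2.boxPoints(cv2.minAreaRect(b)).round(1).tolist())
    h=cv2.convexHull(b); print(cv2.approxPolyDP(h,4,True)[:,0].tolist())
E
```

```text
Traceback (most recent call last):
ValueError: max() iterable argument is empty
```

View pics/t1.png

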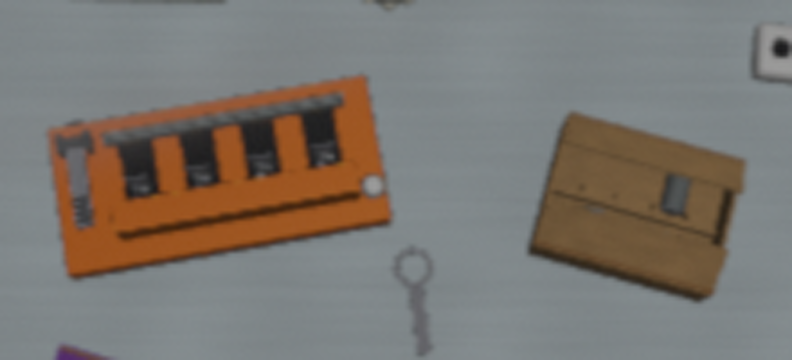

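View pics/s1.png

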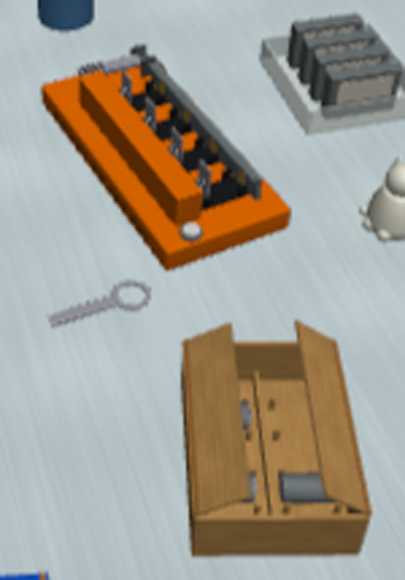

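Run:
```python
from h import *
t=Cam("top"); s=Cam("side")
for n,c in (("top",t),("side",s)):
    hsv=cv2.cvtColor(c.im,cv2.COLOR_BGR2HSV)
    for lab,lo,hi in (("con",(3,200,60),(14,255,255)),("cart",(10,90,60),(20,195,255))):
        m=cv2.inRange(hsv,lo,hi)
        if lab=="cart": 
            k=np.zeros_like(m); 
            if n=="top": k[155:220,365:440]=1
            else: k[240:340,325:415]=1
            m*=k
        m=cv2.morphologyEx(m,cv2.MORPH_CLOSE,np.ones((5,5)))
        cs,_=cv2.findContours(m,cv2.RETR_EXTERNAL,cv2.CHAIN_APPROX_NONE); b=max(cs,key=cv2.contourArea)
        print(n,lab,cv2.contourArea(b),cv2.boxPoints(cv2.minAreaRect(b)).round(1).tolist())
        h=cv2.convexHull(b); print(cv2.approxPolyDP(h,2.5,True)[:,0].tolist())
print(hsv[210,310],hsv[300,350])
```

```text
top con 1511.0 [[239.8000030517578, 176.5], [326.29998779296875, 161.10000610351562], [331.5, 190.5], [245.10000610351562, 205.89999389648438]]
[[326, 162], [328, 191], [245, 205], [242, 184], [289, 169]]
top cart 1899.5 [[372.0, 198.6999969482422], [382.29998779296875, 161.10000610351562], [432.5, 175.0], [422.1000061035156, 212.5]]
[[384, 162], [430, 175], [422, 211], [373, 198]]
side con 2583.0 [[282.79998779296875, 164.39999389648438], [321.79998779296875, 135.10000610351562], [378.5, 210.60000610351562], [339.3999938964844, 239.89999389648438]]
[[286, 162], [321, 155], [372, 202], [375, 213], [331, 228], [287, 169]]
side cart 4873.5 [[336.70001220703125, 250.60000610351562], [403.5, 248.10000610351562], [406.70001220703125, 333.79998779296875], [339.8999938964844, 336.29998779296875]]
[[393, 256], [406, 315], [402, 334], [341, 335], [338, 256], [353, 250], [380, 249]]
[ 94  21 199] [ 17 144 150]
```

Run:
```python
from h import *
t=Cam("top"); s=Cam("side")
k=3.6
for p in [(50,128),(365,77),(388,215),(72,270)]:
    print('con',t.onz((225+p[0]/k,130+p[1]/k),.03).round(4))
# carton bottom/top edges: right wall top, 
for p in [(572,113),(745,160),(527,252),(705,298)]:
    print('cart',t.onz((225+p[0]/k,130+p[1]/k),.054).round(4))
k=2.7
for p in [(192,552),(360,552)]: print('cart side bottom',s.onz((270+p[0]/k,130+p[1]/k),0).round(4))
for p in [(192,523),(368,517),(183,342)]: print('cart side top',s.onz((270+p[0]/k,130+p[1]/k),.054).round(4))
for p in [(170,255),(288,213),(43,90)]: print('con side',s.onz((270+p[0]/k,130+p[1]/k),.03).round(4))
```

```text
con [0.5677 0.332  0.03  ]
con [0.6224 0.0223 0.03  ]
con [ 0.483  -0.0009  0.03  ]
con [0.4265 0.3035 0.03  ]
cart [ 0.5803 -0.1782  0.054 ]
cart [ 0.5348 -0.3435  0.054 ]
cart [ 0.4434 -0.1324  0.054 ]
cart [ 0.4007 -0.2994  0.054 ]
cart side bottom [ 0.4066 -0.3021  0.    ]
cart side bottom [ 0.5358 -0.3394  0.    ]
cart side top [ 0.4019 -0.3076  0.054 ]
cart side top [ 0.5328 -0.34    0.054 ]
cart side top [ 0.4519 -0.1367  0.054 ]
con side [ 0.4826 -0.0075  0.03  ]
con side [0.6201 0.018  0.03  ]
con side [0.4226 0.2971 0.03  ]
```

```bash
cat >> h.py <<'E'
def go(P,rpy,st=None):
    "TCP target -> row"
    st=st or read_state(); R0=rot(st["tool_rot"]); d=R0.inv().apply(np.array(P)-st["tool_pos"])*1000; r=(R0.inv()*rot(rpy)).as_rotvec()
    n=max(np.linalg.norm(d)/41.7,np.degrees(np.linalg.norm(r))/7.16)
    print("row",d.round(1).tolist(),r.round(4).tolist(),"rows>=",round(n,1))
def tip(P,rpy,off=0.178):
    "fingertip target -> TCP position"
    return np.array(P)-rot(rpy).apply([0,0,off])
class Fr:
    def __init__(s,o,yaw): s.o=np.array([o[0],o[1],0.]); s.yaw=yaw; s.R=R.from_euler('z',yaw,degrees=True)
    def w(s,p): return s.o+s.R.apply(np.array(p,float))
    def l(s,P): return s.R.inv().apply(np.array(P)-s.o)
E
python3 - <<'E'
from h import *
go([0.47,0.2,0.42],[180,0,-170])
print(rot([1.65291375e+02, 5.72719614e-02, 7.35232792e+01]).as_matrix()[:,2])
E
```

```text
row [-394.3, -325.2, -15.3] [-0.0001, -0.0001, -0.4612] rows>= 12.3
[ 0.2432028  -0.07294071 -0.96722906]
```

Call:
play_rows --pt "0 -394 -325 -15 0 0 -0.461" --pt "0 -394 -325 -15 0 0 -0.461" --pt "0 -394 -325 -15 0 0 -0.461" --pt "0 -394 -325 -15 0 0 -0.461" --pt "0 -394 -325 -15 0 0 -0.461" --pt "0 -394 -325 -15 0 0 -0.461" --pt "0 -394 -325 -15 0 0 -0.461" --pt "0 -394 -325 -15 0 0 -0.461" --pt "0 -394 -325 -15 0 0 -0.461" --pt "0 -394 -325 -15 0 0 -0.461"

```text
t: 1.28
tool_pos: [0.4174, 0.277, 0.4175]
tool_rot: [180.0, 0.1, -170.0]
ft_force: [0.6, -0.0, -0.7]
opening: 0.0917
```

Run:
```python
from h import *
go([0.47,0.2,0.42],[180,0,-170]); print(read_state()["joint_pos"])
```

```text
row [-38.4, -85.0, -2.5] [0.0003, 0.001, -0.0003] rows>= 2.2
[-16.61792778  12.0796103  -22.74991875 109.15708272   5.39326626
  59.72994489  58.35016605]
```

Call:
play_rows --pt "0 -38 -85 -2 0 0 0" --pt "0 -38 -85 -2 0 0 0" --pt "0 -38 -85 -2 0 0 0" --pt "0 -38 -85 -2 0 0 0"

```text
t: 1.62
tool_pos: [0.4711, 0.1977, 0.419]
tool_rot: [-179.9, 0.1, -170.5]
ft_force: [-0.5, 0.0, 0.4]
opening: 0.0916
```

Run:
```python
from h import *
w=Cam("wrist"); cv2.imwrite("pics/w1.png",w.im); print(read_state()["joint_pos"],w.eye)
```

```text
[ -9.39999568  12.71099847 -19.1710683  107.90085084   4.77985533
  60.14663565  69.22944011] [0.40353844 0.18516563 0.39851565]
```

View pics/w1.png

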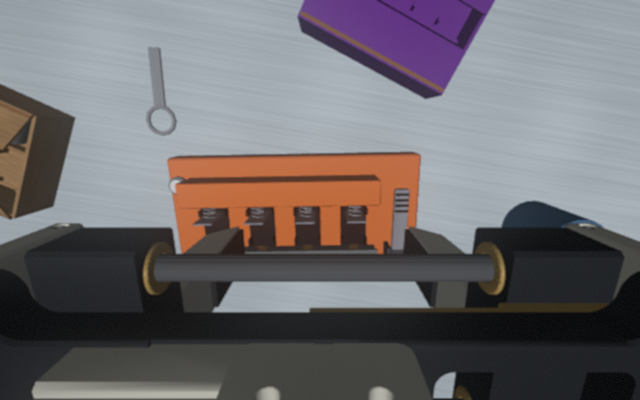

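Run:
```python
from h import *
w=Cam("wrist"); w.crop("pics/w2.png",150,140,440,260,2.7)
hsv=cv2.cvtColor(w.im,cv2.COLOR_BGR2HSV)
m=cv2.inRange(hsv,(3,170,60),(14,255,255))
# near edge line: first orange row per column
xs=np.arange(200,400,5); ys=[np.argmax(m[:,x]>0) for x in xs]
a,b=np.polyfit(xs,ys,1); print(a,b)
for x in (171,418.5): print(w.onz((x,a*x+b),.03).round(4), w.onz((x,a*x+b),.0).round(4))
```

```text
-0.30609756097560953 271.6390243902437
[0.5579 0.0108 0.03  ] [ 0.5706 -0.0035  0.    ]
[0.4078 0.3073 0.03  ] [0.4082 0.317  0.    ]
```

View pics/w2.png

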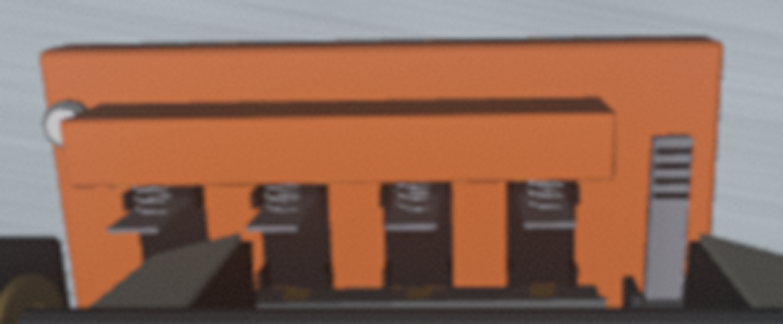

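Run:
```python
from h import *
w=Cam("wrist")
def p(x,y): return (150+x/2.7,140+y/2.7)
A=w.onz(p(42,50),.03);B=w.onz(p(721,43),.03)
d=B-A; L=np.linalg.norm(d); yaw=np.degrees(np.arctan2(-d[0],d[1])); print(A,B,L,yaw)
f=Fr((0,0),yaw); o=(A+B)/2+f.R.apply([.075,0,0]); print("con",o)
F=Fr(o[:2],yaw)
for n,q,z in (("hous L front top",p(75,120),.07),("hous R",p(612,113),.07),("levend L",p(652,148),.05),("levend R",p(691,146),.05),("knob",p(65,125),.03),("plate1",p(134,230),.075),("plate2",p(273,228),.075),("plate4 ",p(550,226),.075)):
    print(n,F.l(w.onz(q,z)).round(4))
```

```text
[0.47821399 0.00320254 0.03      ] [0.42130122 0.3111426  0.03      ] 0.3131551423552216 10.47111759552713
con [0.5235086  0.17080306 0.03      ]
hous L front top [-0.0501 -0.1256  0.07  ]
hous R [-0.0507  0.1002  0.07  ]
levend L [-0.0304  0.1225  0.05  ]
levend R [-0.0312  0.14    0.05  ]
knob [-0.0396 -0.1509  0.03  ]
plate1 [-0.0027 -0.1043  0.075 ]
plate2 [-0.003  -0.0446  0.075 ]
plate4  [-0.0026  0.0744  0.075 ]
```

Call:
play_rows --pt "0.5 -110 10 0 0 0 0" --pt "0.5 -110 10 0 0 0 0" --pt "0.5 -110 10 0 0 0 0" --pt "0.5 -110 10 0 0 0 0" --pt "0.5 -110 10 0 0 0 0" --pt "0.5 -110 10 0 0 0 0"

```text
t: 2.27
tool_pos: [0.5739, 0.2326, 0.4184]
tool_rot: [180.0, -0.1, -169.8]
ft_force: [-0.1, 0.1, 0.4]
opening: 0.0562
```

Run:
```python
from h import *
w=Cam("wrist"); w.crop("pics/w3.png",150,40,440,250,2.7)
print(read_state()["tool_pos"],w.eye)
```

```text
[0.57375626 0.23211006 0.41870058] [0.50635769 0.21932306 0.3980325 ]
```

View pics/w3.png

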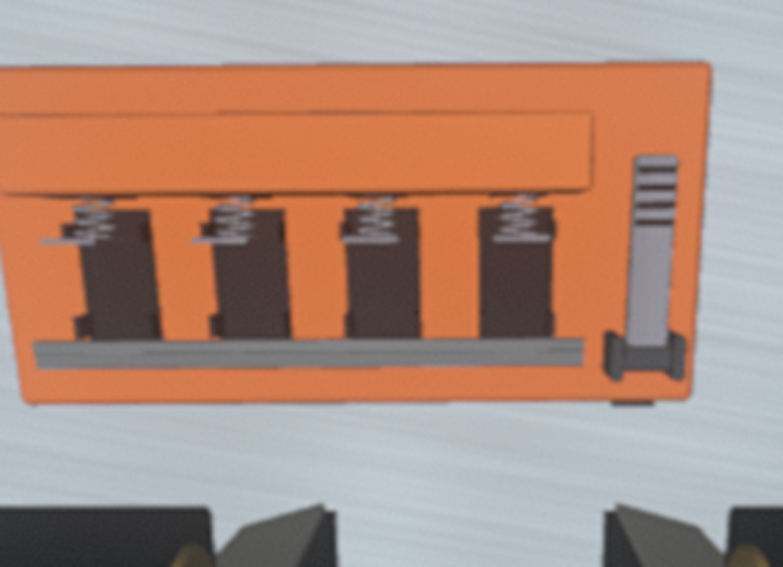

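Run:
```python
from h import *
w=Cam("wrist")
def p(x,y): return (150+x/2.7,40+y/2.7)
A=w.onz(p(24,403),.03);B=w.onz(p(691,400),.03);C=w.onz(p(712,63),.03)
d=B-A; yaw=np.degrees(np.arctan2(-d[0],d[1])); print(A,B,C,np.linalg.norm(d),np.linalg.norm(B-C),yaw)
l=w.onz(p(34,342),.06);r=w.onz(p(583,339),.06);d=r-l; print("lip",np.linalg.norm(d),np.degrees(np.arctan2(-d[0],d[1])))
for yaw in (10,):
  f=Fr((0,0),yaw); o=(A+B)/2-f.R.apply([.075,0,0]); print("con far",o, "fromC",C-f.R.apply([-.075,.160,0]))
  F=Fr(o[:2],yaw)
  for n,q,z in (("lipL",p(34,342),.06),("lipR",p(583,339),.06),("hous R",p(592,114),.07),("housR far",p(592,189),.07),("levend L",p(636,157),.05),("levend R",p(678,157),.05),("plate1",p(66,240),.075),("plate2",p(220,240),.075),("plate3",p(371,240),.075),("plate4 ",p(523,239),.075)):
    print(n,F.l(w.onz(q,z)).round(4))
```

```text
[0.62451168 0.02637844 0.03      ] [0.56778537 0.33709728 0.03      ] [0.4231346  0.30990006 0.03      ] 0.31585451673417275 0.14718537204442372 10.346248889907624
lip 0.23415505706621711 10.401636774493033
con far [0.52228794 0.16871425 0.03      ] fromC [0.52477889 0.16535444 0.03      ]
lipL [ 0.0425 -0.1328  0.06  ]
lipR [0.0409 0.1013 0.06  ]
hous R [-0.0477  0.1     0.07  ]
housR far [-0.02    0.1012  0.07  ]
levend L [-0.0335  0.1219  0.05  ]
levend R [-0.0335  0.1393  0.05  ]
plate1 [-1.000e-04 -1.065e-01  7.500e-02]
plate2 [-0.0002 -0.0457  0.075 ]
plate3 [-0.0003  0.0139  0.075 ]
plate4  [-0.0008  0.0739  0.075 ]
```

Run:
```python
from h import *
w=Cam("wrist")
def p(x,y): return (150+x/2.7,40+y/2.7)
L=[("levL",p(636,157),(-40,123,50)),("levR",p(678,157),(-40,141,50)),("p1",p(66,240),(-6,-105,75)),("p2",p(220,240),(-6,-45,75)),("p3",p(371,240),(-6,15,75)),("p4",p(523,239),(-6,75,75))]
def fit(L):
    W=np.array([w.onz(q,m[2]/1e3)[:2] for _,q,m in L]); M=np.array([m[:2] for *_,m in L])/1e3
    Mc=M-M.mean(0);Wc=W-W.mean(0); yaw=np.arctan2((Mc[:,0]*Wc[:,1]-Mc[:,1]*Wc[:,0]).sum(),(Mc*Wc).sum())
    c,s=np.cos(yaw),np.sin(yaw); o=W.mean(0)-np.array([[c,-s],[s,c]])@M.mean(0); res=(W-(o+M@np.array([[c,-s],[s,c]]).T))*1e3
    print(o,np.degrees(yaw)); print(res.round(1).tolist())
fit(L)
fit(L+[("lipL",p(309,340.5),(35,-15,60))])
```

```text
[0.52855358 0.1680874 ] 9.858954993361655
[[0.4, 0.2], [0.4, -0.4], [0.3, -0.3], [-0.1, 0.4], [-0.2, 0.1], [-0.8, 0.0]]
[0.52870391 0.16823179] 9.937284924916572
[[0.4, 0.1], [0.5, -0.4], [0.0, -0.5], [-0.3, 0.3], [-0.4, -0.1], [-0.9, -0.1], [0.7, 0.7]]
```

```bash
cat >> h.py <<'E'
CON=Fr((0.5282,0.168),10.1)
CY=-169.9
def gl(F,p,yaw,off=.178): 
    "fingertip at local p, tool down"
    go(tip(F.w(p),[180,0,yaw],off),[180,0,yaw])
E
python3 - <<'E'
from h import *
gl(CON,[-.012,.132,.11],CY); gl(CON,[-.012,.132,.040],CY)
for th in (0,.3,.6,.9,1.15,1.2):
    dx=57-57*np.cos(th); dz=57*np.sin(th); print(th,round(-dx,1),round(-dz,1))
E
```

```text
row [68.3, 77.7, 131.2] [-0.0, -0.0004, -0.0003] rows>= 4.0
row [68.3, 77.7, 201.2] [-0.0, -0.0004, -0.0003] rows>= 5.4
0 -0.0 -0.0
0.3 -2.5 -16.8
0.6 -10.0 -32.2
0.9 -21.6 -44.6
1.15 -33.7 -52.0
1.2 -36.3 -53.1
```

Call:
play_rows --pt "0.67 68 78 131 0 0 0" --pt "0.67 68 78 131 0 0 0" --pt "0.67 68 78 131 0 0 0" --pt "0.67 68 78 131 0 0 0" --pt "0.67 68 78 131 0 0 0" --pt "0.67 68 78 131 0 0 0" --pt "0.67 68 78 131 0 0 0"

```text
t: 3.0
tool_pos: [0.4951, 0.2957, 0.2887]
tool_rot: [-180.0, 0.1, -170.0]
ft_force: [0.9, -0.2, 0.4]
opening: 0.0299
```

Run:
```python
from h import *
gl(CON,[-.012,.132,.040],CY)
w=Cam("wrist"); cv2.imwrite("pics/w4.png",w.im)
```

```text
row [1.9, 0.5, 70.7] [-0.0001, 0.0011, -0.0015] rows>= 1.7
```

View pics/w4.png

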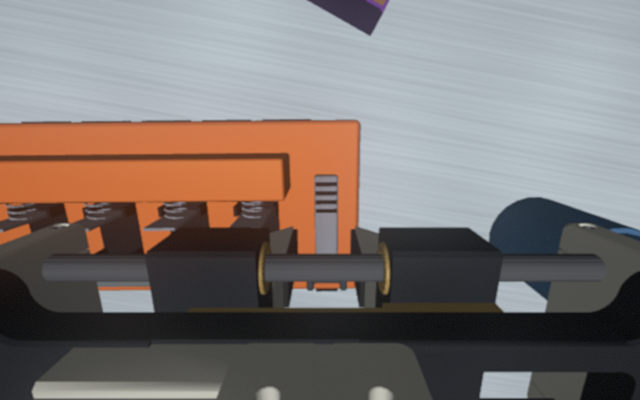

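Call:
play_rows --pt "0.67 2 0 40 0 0 0" --pt "0.67 2 0 70 0 0 0" --pt "0.67 2 0 70 0 0 0" --pt "0.67 2 0 70 0 0 0" --pt "0.9 2 0 70 0 0 0" --pt "0.9 2 0 70 0 0 0" --pt "0.9 2 0 70 0 0 0" --pt "0.9 2 0 70 0 0 0" --newtons 15

```text
t: 3.72
tool_pos: [0.494, 0.2967, 0.2202]
tool_rot: [179.9, 0.3, -170.0]
ft_force: [1.6, 3.2, 1.5]
opening: 0.0179
```

Call:
play_rows --pt "0.9 -2 0 -14 0 0 0" --pt "0.9 -4 0 -22 0 0 0" --pt "0.9 -10 0 -32 0 0 0" --pt "0.9 -15 0 -39 0 0 0" --pt "0.9 -22 0 -45 0 0 0" --pt "0.9 -28 0 -49 0 0 0" --pt "0.9 -34 0 -52 0 0 0" --pt "0.9 -36 0 -53 0 0 0" --pt "0.9 -36 0 -53 0 0 0" --pt "0.9 -36 0 -53 0 0 0"

```text
t: 4.55
tool_pos: [0.5274, 0.303, 0.2722]
tool_rot: [179.9, -0.1, -170.0]
ft_force: [-4.5, 2.9, 4.7]
opening: 0.018
```

Run:
```python
from h import *
s=Cam("side"); s.crop("pics/s2.png",270,90,420,245,3.8)
```

```text
(no output)
```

View pics/s2.png

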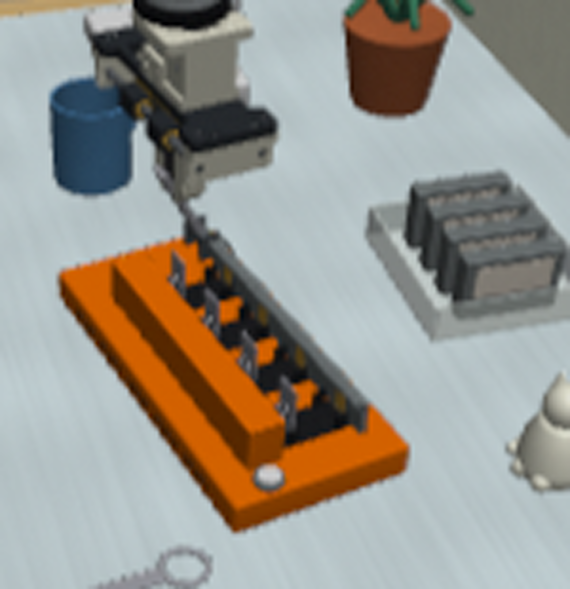

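Call:
play_rows --pt "0.65 0 0 0 0 0 0" --pt "0.65 0 0 0 0 0 0" --pt "0.65 0 0 0 0 0 0" --pt "0.65 0 0 -40 0 0 0" --pt "0.65 0 0 -80 0 0 0" --pt "0.65 0 0 -120 0 0 0" --pt "0.65 0 0 -150 0 0 0" --pt "0.65 0 0 -150 0 0 0"

```text
t: 5.27
tool_pos: [0.5304, 0.3022, 0.4288]
tool_rot: [179.8, 0.7, -170.1]
ft_force: [0.8, -0.1, 0.4]
opening: 0.0317
```

Run:
```python
from h import *
s=Cam("side"); s.crop("pics/s3.png",270,90,420,245,3.8)
go([.56,-.24,.42],[180,0,164.6])
```

```text
row [63.5, -538.8, 4.0] [0.0034, 0.0072, 0.4418] rows>= 13.0
```

View pics/s3.png

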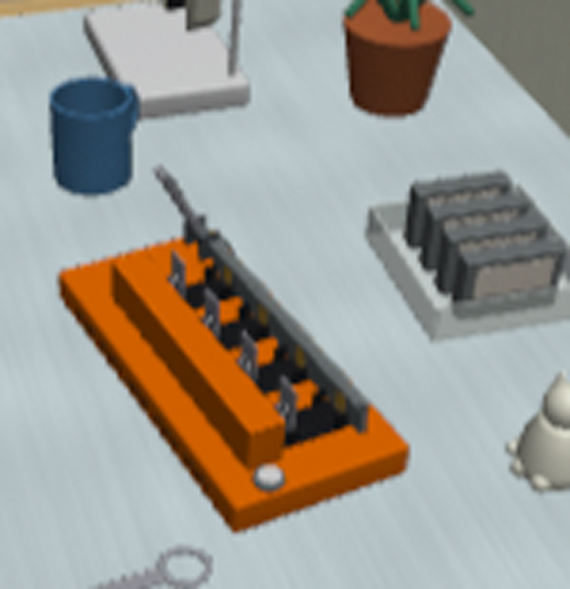

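Lever is up, its tip at about (160,170) in the crop. I'll measure its angle later. Now to the carton.

Call:
play_rows --pt "0.65 64 -539 4 0.003 0.007 0.442" --pt "0.65 64 -539 4 0.003 0.007 0.442" --pt "0.65 64 -539 4 0.003 0.007 0.442" --pt "0.65 64 -539 4 0.003 0.007 0.442" --pt "0.65 64 -539 4 0.003 0.007 0.442" --pt "0.65 64 -539 4 0.003 0.007 0.442" --pt "0.65 64 -539 4 0.003 0.007 0.442" --pt "0.65 64 -539 4 0.003 0.007 0.442" --pt "0.65 64 -539 4 0.003 0.007 0.442" --pt "0.65 64 -539 4 0.003 0.007 0.442"

```text
t: 6.15
tool_pos: [0.5508, -0.1171, 0.4166]
tool_rot: [-179.7, -0.5, 164.6]
ft_force: [0.4, -0.6, -0.6]
opening: 0.0322
```

Run:
```python
from h import *
go([.56,-.24,.42],[180,0,164.6])
c=CON
s=Cam("side"); k=3.8
# lever tip end: plane local y=132
q=(270+160/k,90+172/k); d=s.R@np.array([(q[0]-s.cx)/s.f,(q[1]-s.cy)/s.f,1]); n=c.R.apply([0,1,0]); P0=c.w([0,.132,0]); t=((P0-s.eye)@n)/(d@n); print(c.l(s.eye+d*t))
```

```text
row [-41.5, -116.1, -3.2] [-0.0053, -0.0085, 0.0001] rows>= 3.0
[0.00534614 0.132      0.11929171]
```

Call:
play_rows --pt "0.65 -42 -116 -3 0 0 0" --pt "0.65 -42 -116 -3 0 0 0" --pt "0.65 -42 -116 -3 0 0 0" --pt "0.65 -42 -116 -3 0 0 0" --pt "0.65 -42 -116 -3 0 0 0"

```text
t: 6.62
tool_pos: [0.5602, -0.2413, 0.4194]
tool_rot: [-179.6, -0.5, 164.3]
ft_force: [-0.3, 0.3, 0.4]
opening: 0.0324
```

Run:
```python
from h import *
w=Cam("wrist"); cv2.imwrite("pics/w5.png",w.im); w.crop("pics/w5c.png",180,0,480,230,2.6); print(w.eye)
```

```text
[ 0.49397477 -0.22407505  0.39953423]
```

View pics/w5.png

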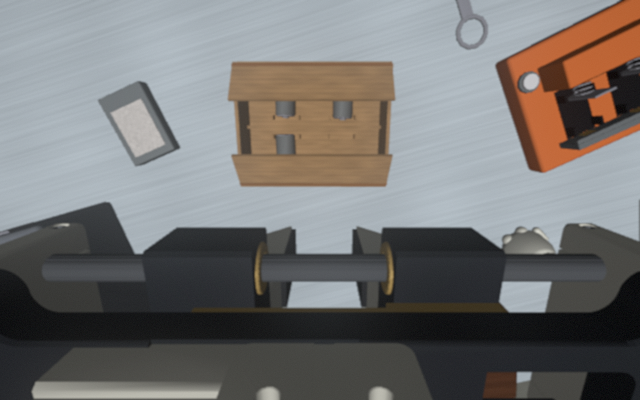

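View pics/w5c.png

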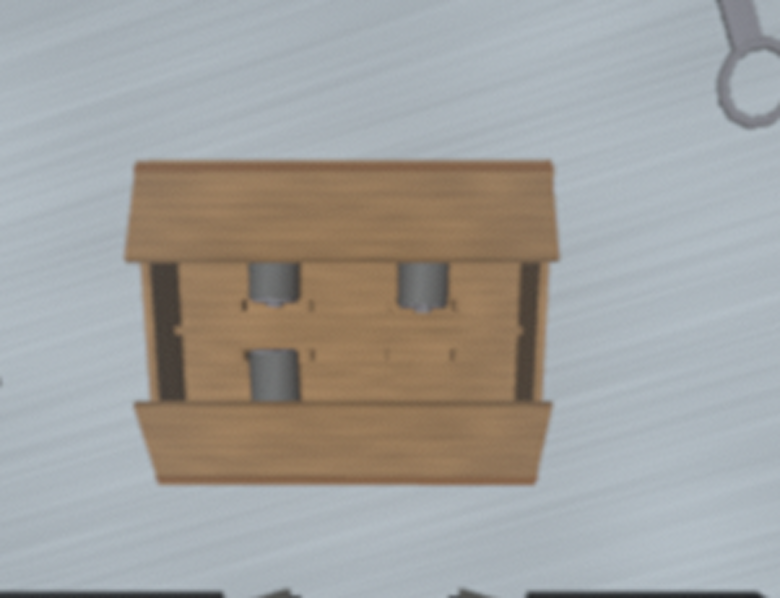

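Run:
```python
from h import *
w=Cam("wrist"); k=2.6
def p(x,y): return (180+x/k,y/k)
A=w.onz(p(136,163),.054);B=w.onz(p(552,163),.054);C=w.onz(p(158,483),.054);D=w.onz(p(537,483),.054)
print(A,B,C,D,np.linalg.norm(A-B),np.linalg.norm(C-D),np.linalg.norm(A-C))
for a,b in((A,B),(C,D)): d=b-a; print(np.degrees(np.arctan2(-d[0],d[1])))
print((A+B+C+D)/4)
F=Fr(((A+B+C+D)/4)[:2],-15.4)
for n,q,z in (("c1far",p(275,302),.016),("c2",p(423,308),.016),("c3near",p(274,350),.016),("tabsL",p(244,305),.018),("tabs",p(311,305),.018),("tabs",p(388,355),.018),("tabs",p(453,355),.018),("gap",p(345,262),.085),("gap",p(345,403),.085)): print(n,F.l(w.onz(q,z)).round(4))
```

```text
[ 0.40466264 -0.30056445  0.054     ] [ 0.45127088 -0.13378123  0.054     ] [ 0.53553032 -0.33724647  0.054     ] [ 0.58217896 -0.16938193  0.054     ] 0.17317323503282978 0.1742257138856979 0.13591143919640564
-15.61323177338355
-15.530322342692273
[ 0.4934107  -0.23524352  0.054     ]
c1far [-0.0134 -0.0354  0.016 ]
c2 [-0.0104  0.036   0.016 ]
c3near [ 0.0092 -0.0366  0.016 ]
tabsL [-0.012  -0.0501  0.018 ]
tabs [-0.0119 -0.0179  0.018 ]
tabs [0.0117 0.0191 0.018 ]
tabs [0.0118 0.0507 0.018 ]
gap [-0.0264  0.0013  0.085 ]
gap [0.0283 0.0006 0.085 ]
```

```bash
cat >> h.py <<'E'
CAR=Fr((0.4934,-0.2352),-15.55)
TY=164.45
E
python3 - <<'E'
from h import *
gl(CAR,[-.003,0,.13],TY);gl(CAR,[-.003,0,.06],TY)
E
```

```text
row [67.9, -15.9, 112.4] [-0.0037, -0.0088, 0.0032] rows>= 3.2
row [67.2, -15.7, 182.4] [-0.0037, -0.0088, 0.0032] rows>= 4.7
```

Call:
play_rows --pt "1 68 -16 30 -0.004 -0.009 0.003" --pt "1 68 -16 80 -0.004 -0.009 0.003" --pt "1 68 -16 112 -0.004 -0.009 0.003" --pt "1 68 -16 112 -0.004 -0.009 0.003" --pt "1 68 -16 112 -0.004 -0.009 0.003" --pt "1 68 -16 150 -0.004 -0.009 0.003" --pt "1 67 -16 182 -0.004 -0.009 0.003" --pt "1 67 -16 182 -0.004 -0.009 0.003" --pt "1 67 -16 182 -0.004 -0.009 0.003"

```text
t: 7.47
tool_pos: [0.4919, -0.2342, 0.2394]
tool_rot: [180.0, 0.0, 164.6]
ft_force: [-0.4, 0.7, 0.7]
opening: 0.0003
```

Run:
```python
from h import *
for p in ([-.003,0,.06],[-.07,0,.06],[-.09,0,.07]): gl(CAR,p,TY)
```

```text
row [1.3, -0.5, 1.4] [0.0005, 0.0002, 0.0026] rows>= 0.0
row [68.3, -0.3, 1.4] [0.0005, 0.0002, 0.0026] rows>= 1.6
row [88.3, -0.3, -8.6] [0.0005, 0.0002, 0.0026] rows>= 2.1
```

Call:
play_rows --pt "1 15 0 0 0 0 0" --pt "1 30 0 0 0 0 0" --pt "1 45 0 0 0 0 0" --pt "1 58 0 0 0 0 0" --pt "1 70 0 0 0 0 0" --pt "1 80 0 -4 0 0 0" --pt "1 88 0 -9 0 0 0" --pt "1 95 0 -10 0 0 0" --pt "1 95 0 -10 0 0 0"

```text
t: 8.22
tool_pos: [0.3991, -0.2099, 0.2506]
tool_rot: [-180.0, 0.2, 164.5]
ft_force: [0.0, 0.3, 1.0]
opening: 0.0006
```

Run:
```python
from h import *
s=Cam("side"); s.crop("pics/s4.png",300,210,440,345,4)
gl(CAR,[-.09,0,.16],TY);gl(CAR,[.003,0,.13],TY)
```

```text
row [-7.4, 0.9, -87.8] [-0.0006, 0.0035, 0.0005] rows>= 2.1
row [-100.3, 0.8, -57.5] [-0.0006, 0.0035, 0.0005] rows>= 2.8
```

View pics/s4.png

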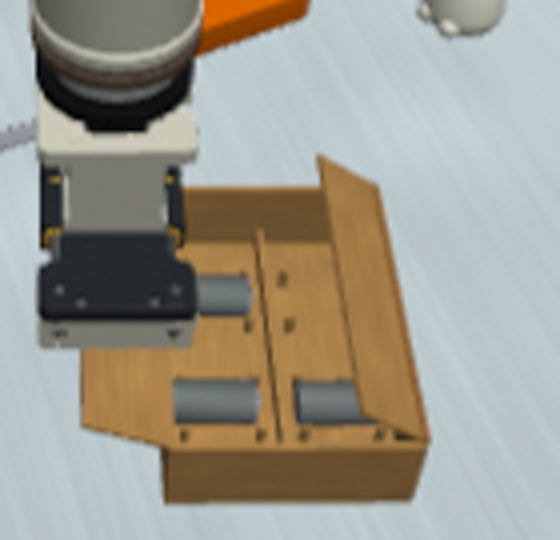

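Call:
play_rows --pt "1 0 0 -40 0 0 0" --pt "1 -20 0 -58 0 0 0" --pt "1 -60 0 -58 0 0 0" --pt "1 -100 0 -58 0 0 0" --pt "1 -100 0 -58 0 0 0" --pt "1 -100 0 -25 0 0 0" --pt "1 -100 0 10 0 0 0" --pt "1 -100 0 12 0 0 0" --pt "1 -100 0 12 0 0 0"

```text
t: 9.02
tool_pos: [0.4951, -0.2362, 0.2354]
tool_rot: [180.0, -0.2, 164.5]
ft_force: [0.4, 0.4, 0.4]
opening: 0.0006
```

Run:
```python
from h import *
for p in ([.003,0,.06],[.07,0,.06],[.097,0,.07]): gl(CAR,p,TY)
```

```text
row [-1.1, 0.5, -2.6] [0.0005, -0.0037, 0.0008] rows>= 0.1
row [-68.1, 0.5, -2.9] [0.0005, -0.0037, 0.0008] rows>= 1.6
row [-95.1, 0.5, -13.0] [0.0005, -0.0037, 0.0008] rows>= 2.3
```

Call:
play_rows --pt "1 -15 0 -3 0 0 0" --pt "1 -30 0 -3 0 0 0" --pt "1 -45 0 -3 0 0 0" --pt "1 -58 0 -3 0 0 0" --pt "1 -70 0 -3 0 0 0" --pt "1 -80 0 -7 0 0 0" --pt "1 -88 0 -11 0 0 0" --pt "1 -95 0 -12 0 0 0" --pt "1 -95 0 -12 0 0 0"

```text
t: 9.77
tool_pos: [0.5897, -0.2628, 0.2522]
tool_rot: [-180.0, 0.4, 164.5]
ft_force: [0.3, -0.6, 0.9]
opening: 0.0003
```

Run:
```python
from h import *
gl(CAR,[.09,0,.25],TY)
```

```text
row [8.9, 0.6, -175.9] [-0.0007, 0.0074, 0.0009] rows>= 4.2
```

Call:
play_rows --pt "0.6 0 0 -40 0 0 0" --pt "0.6 0 0 -80 0 0 0" --pt "0.6 0 0 -120 0 0 0" --pt "0.6 5 0 -160 0 0 0" --pt "0.6 9 0 -176 0 0 0" --pt "0.6 9 0 -176 0 0 0" --pt "0.6 9 0 -176 0 0 0"

```text
t: 10.35
tool_pos: [0.5784, -0.2597, 0.4276]
tool_rot: [-180.0, 0.3, 164.5]
ft_force: [0.8, -0.5, -0.8]
opening: 0.0364
```

Run:
```python
from h import *
s=Cam("side"); s.crop("pics/s5.png",300,210,440,345,4)
w=Cam("wrist"); w.crop("pics/w6.png",180,0,480,230,2.6)
```

```text
(no output)
```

View pics/s5.png

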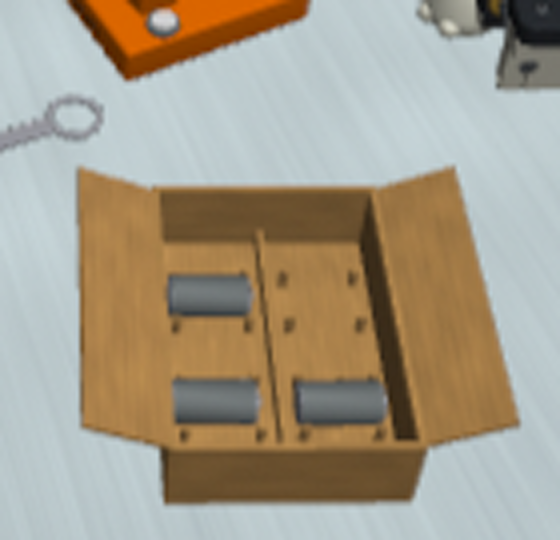

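View pics/w6.png

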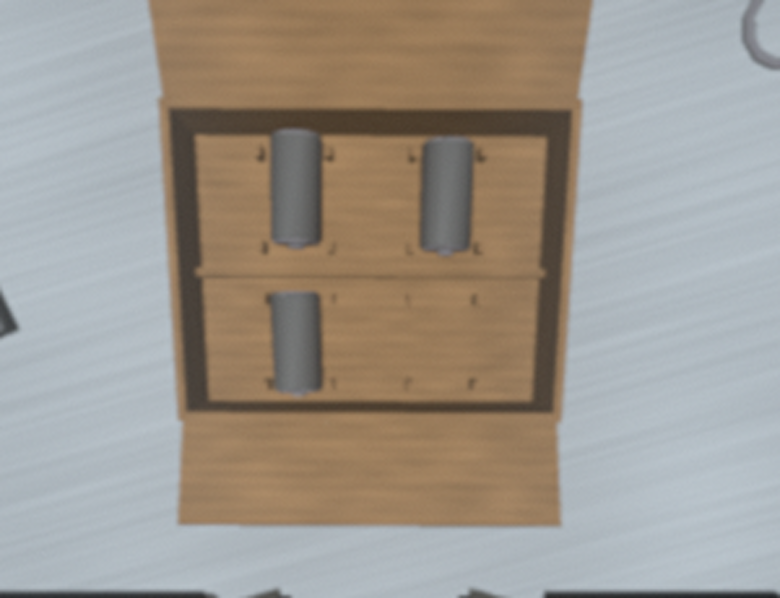

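Run:
```python
from h import *
w=Cam("wrist"); k=2.6; print(CAR.l(w.eye))
def p(x,y): return (180+x/k,y/k)
for n,a,b in (("A",(296,129),(297,249)),("B",(448,138),(446,255)),("C",(297,292),(299,397))):
    for z0 in (.0165,.029): print(n,CAR.l(w.onz(p(*a),z0)).round(4),CAR.l(w.onz(p(*b),.0165)).round(4))
A=w.onz(p(160,99),.054);B=w.onz(p(581,101),.054);C=w.onz(p(182,417),.054);D=w.onz(p(560,418),.054)
print([CAR.l(x).round(4) for x in (A,B,C,D)])
```

```text
[ 0.01981062 -0.0019546   0.40404715]
A [-0.064  -0.0374  0.0165] [-0.0116 -0.0383  0.0165]
A [-0.0613 -0.0363  0.029 ] [-0.0116 -0.0383  0.0165]
B [-0.0602  0.0327  0.0165] [-0.0089  0.033   0.0165]
B [-0.0576  0.0316  0.029 ] [-0.0089  0.033   0.0165]
C [ 0.0081 -0.0388  0.0165] [ 0.0587 -0.0391  0.0165]
C [ 0.0085 -0.0376  0.029 ] [ 0.0587 -0.0391  0.0165]
[array([-0.0672, -0.0898,  0.054 ]), array([-0.0664,  0.084 ,  0.054 ]), array([ 0.0639, -0.0891,  0.054 ]), array([0.0645, 0.0834, 0.054 ])]
```

Run:
```python
from h import *
gl(CAR,[-.0365,-.037,.07],TY);gl(CAR,[-.0365,-.037,.008],TY)
```

```text
row [124.4, -36.3, 176.0] [-0.0, -0.0005, 0.0007] rows>= 5.2
row [124.4, -36.3, 238.0] [-0.0, -0.0005, 0.0007] rows>= 6.5
```

Call:
play_rows --pt "0.57 60 -18 60 0 0 0" --pt "0.57 110 -36 110 0 0 0" --pt "0.57 124 -36 140 0 0 0" --pt "0.57 124 -36 176 0 0 0" --pt "0.57 124 -36 176 0 0 0" --pt "0.57 124 -36 210 0 0 0" --pt "0.57 124 -36 238 0 0 0" --pt "0.57 124 -36 238 0 0 0" --pt "0.57 124 -36 238 0 0 0"

```text
t: 11.25
tool_pos: [0.449, -0.2611, 0.1849]
tool_rot: [180.0, -0.1, 164.5]
ft_force: [0.6, -0.2, 0.2]
opening: 0.0395
```

Run:
```python
from h import *
gl(CAR,[-.0365,-.037,.008],TY)
s=Cam("side"); s.crop("pics/s6.png",300,190,440,345,3.8)
```

```text
row [0.7, -0.2, -1.1] [0.0006, -0.002, 0.0003] rows>= 0.0
```

View pics/s6.png

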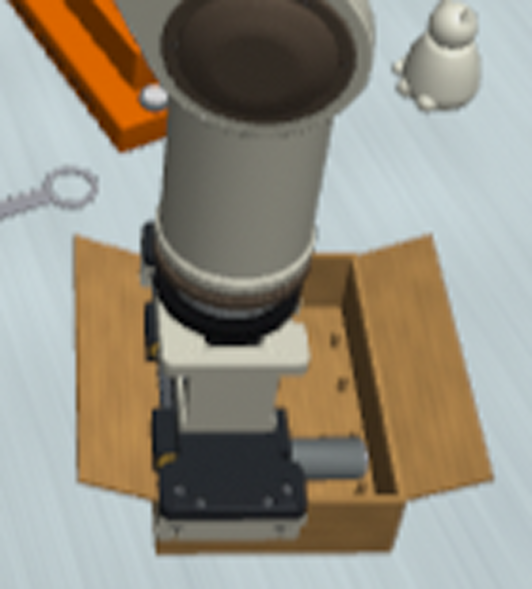

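Call:
play_rows --pt "0.9 0 0 -1 0 0 0" --pt "0.9 0 0 -1 0 0 0" --pt "0.9 0 0 -1 0 0 0" --pt "0.9 0 0 -1 0 0 0" --pt "0.9 0 0 -40 0 0 0" --pt "0.9 0 0 -80 0 0 0" --pt "0.9 0 0 -120 0 0 0" --pt "0.9 0 0 -160 0 0 0" --pt "0.9 0 0 -160 0 0 0" --newtons 30

```text
t: 12.05
tool_pos: [0.4523, -0.2627, 0.3556]
tool_rot: [-179.8, 0.9, 164.5]
ft_force: [-0.1, -0.3, -1.0]
opening: 0.0221
```

Run:
```python
from h import *
s=Cam("side"); s.crop("pics/s7.png",300,150,440,345,3)
w=Cam("wrist"); cv2.imwrite("pics/w7.png",w.im)
print(read_state()["opening"])
# bay3 over: cell mid local x =.040-.025
gl(CON,[.010,.015,.15],CY)
```

```text
0.02239582838043457
row [37.5, 452.6, 20.8] [-0.0031, 0.0073, -0.447] rows>= 10.9
```

View pics/s7.png

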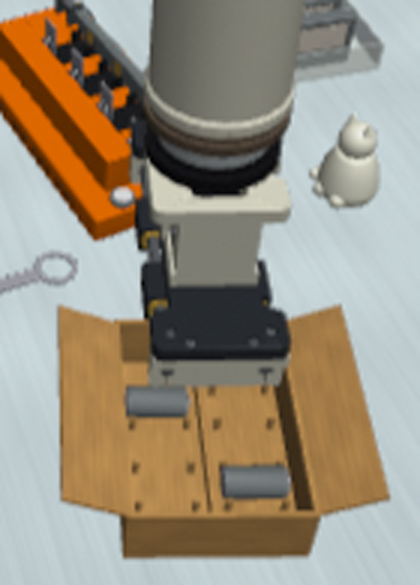

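View pics/w7.png

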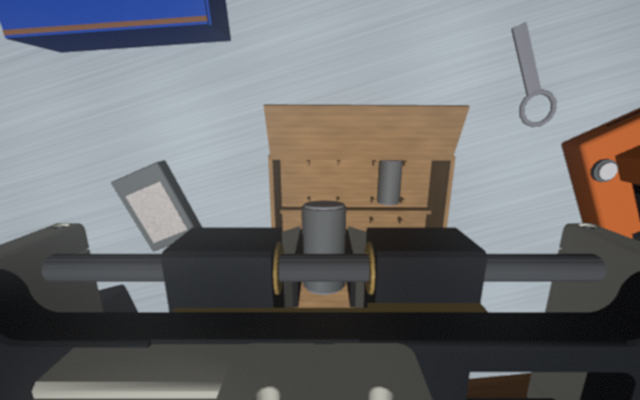

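```bash
cat >> h.py <<'E'
def held(w,p,tz):
    st=read_state(); R0=rot(st["tool_rot"]); e=R0.inv().apply(w.eye-st["tool_pos"]); d=R0.inv().apply(w.ray(p)); return (e+d*(tz-e[2])/d[2])*1000
E
python3 - <<'E'
from h import *
w=Cam("wrist"); w.crop("pics/w8.png",270,180,380,310,5)
for z in (.156,.1685): print(held(w,(323,204),z).round(1),held(w,(323,291),z).round(1))
print(held(w,(303,230),.165),held(w,(345,230),.165))
E
```

```text
[ 28.4  -1.9 156. ] [-19.   -1.9 156. ]
[ 24.9  -1.9 168.5] [-26.9  -2.  168.5]
[ 11.60969679 -12.47410603 165.        ] [ 11.59129817   9.67911549 165.        ]
```

View pics/w8.png

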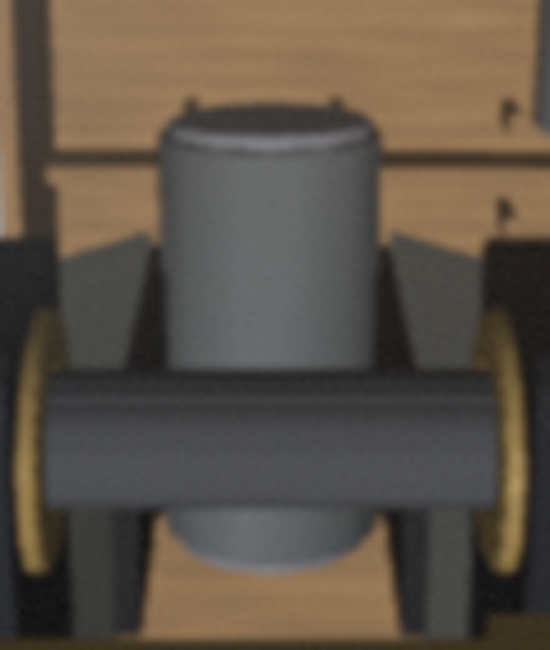

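Run:
```python
from h import *
w=Cam("wrist")
print(held(w,(323.5,209.5),.156),held(w,(323.5,201),.181),held(w,(323.5,294),.1685), held(w,(323.5,293),.156))
```

```text
[ 26.49020171  -1.45842578 156.        ] [ 23.97809035  -1.46842306 181.        ] [-27.6884398   -1.51384854 168.5       ] [-19.09530133  -1.50185921 156.        ]
```

Run:
```python
from h import *
gl(CON,[.022,.0145,.15],CY)
```

```text
row [25.0, 457.0, 18.6] [-0.0004, 0.0013, -0.447] rows>= 11.0
```

```bash
sed -i 's/^CON=.*/CON=Fr((0.5280,0.1693),10.1)/' h.py
python3 - <<'E'
from h import *
gl(CON,[.022,.015,.15],CY)
E
```

```text
row [25.7, 458.7, 18.6] [-0.0004, 0.0013, -0.447] rows>= 11.0
```

Call:
play_rows --pt "0.9 25 458 18 0 0 -0.447" --pt "0.9 25 458 18 0 0 -0.447" --pt "0.9 25 458 18 0 0 -0.447" --pt "0.9 25 458 18 0 0 -0.447" --pt "0.9 25 458 18 0 0 -0.447" --pt "0.9 25 458 18 0 0 -0.447" --pt "0.9 25 458 18 0 0 -0.447" --pt "0.9 25 458 18 0 0 -0.447" --pt "0.9 25 458 18 0 0 -0.447" --pt "0.9 25 458 18 0 0 -0.447"

```text
t: 13.08
tool_pos: [0.5383, 0.1471, 0.3285]
tool_rot: [-179.9, -0.1, -169.9]
ft_force: [1.4, -0.4, 0.2]
opening: 0.0227
```

Run:
```python
from h import *
gl(CON,[.022,.015,.15],CY);gl(CON,[.022,.015,.085],CY)
```

```text
row [-15.8, 38.7, 0.4] [-0.0017, -0.0019, 0.0] rows>= 1.0
row [-15.9, 38.8, 65.4] [-0.0017, -0.0019, 0.0] rows>= 1.9
```

Call:
play_rows --pt "0.9 -16 39 0 0 0 0" --pt "0.9 -16 39 30 0 0 0" --pt "0.9 -16 39 65 0 0 0" --pt "0.9 -16 39 65 0 0 0" --pt "0.9 -16 39 65 0 0 0"

```text
t: 13.5
tool_pos: [0.5466, 0.1858, 0.2625]
tool_rot: [-179.8, -0.3, -169.9]
ft_force: [0.7, 0.8, 0.5]
opening: 0.0222
```

Run:
```python
from h import *
st=read_state(); print(CON.l(st["tool_pos"])*1e3,st["opening"],st["ft_force"])
w=Cam("wrist"); w.crop("pics/w9.png",170,100,480,310,2.5)
s=Cam("side"); s.crop("pics/s9.png",270,90,420,245,3.8)
gl(CON,[.022,.015,.068],CY)
```

```text
[ 21.2391813   12.95584318 262.50862551] 0.022178843951861652 [0.67604344 0.84558387 0.50367762]
row [1.0, 2.2, 20.1] [-0.0018, 0.0013, -0.001] rows>= 0.5
```

View pics/w9.png

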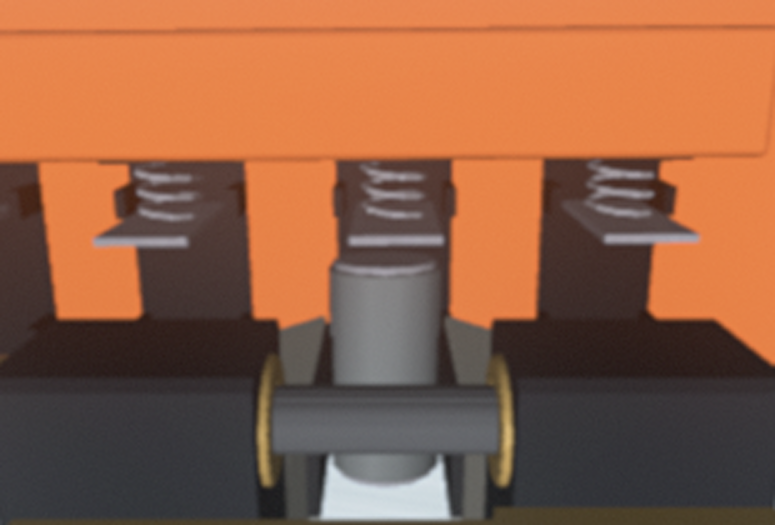

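View pics/s9.png

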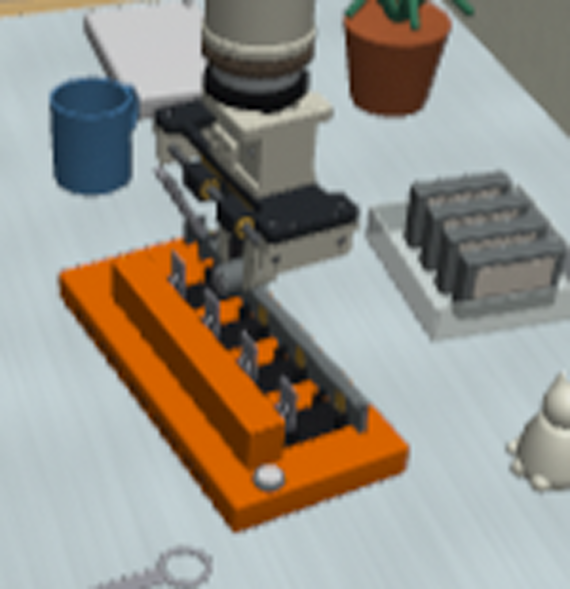

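Run:
```python
from h import *
w=Cam("wrist"); st=read_state()
def p(x,y): return (170+x/2.5,100+y/2.5)
a=held(w,p(396,239),st["tool_pos"][2]-.075); b=held(w,p(384,274),.156); c=held(w,p(384,262),.181)
print(a,b,c,CON.l(st["tool_pos"])*1e3)
```

```text
[ 27.03203957   1.75670285 192.02834512] [ 29.05485422  -1.11422331 156.        ] [ 24.42555407  -1.11102785 181.        ] [ 23.35589693  12.7614966  267.02834512]
```

Run:
```python
from h import *
for i in range(5):
    st=read_state(); print(st["t"],st["tool_pos"],CON.l(st["tool_pos"])*1e3,st["tool_rot"],st["joint_pos"][1]); capture("wrist")
```

```text
13.65 [0.54875601 0.18595958 0.26702835] [ 23.35589693  12.7614966  267.02834512] [-179.90949135    0.18606997 -169.97305599] 30.07042120009088
13.7 [0.54890885 0.18604568 0.26750396] [ 23.52146522  12.81946221 267.50396373] [-179.91577786    0.24962685 -169.97017828] 30.02793810272694
13.75 [0.54893487 0.18606237 0.26767537] [ 23.55000467  12.83133219 267.67536939] [-179.91743447    0.2778453  -169.97049884] 30.00848715079672
13.8 [0.54886946 0.18611957 0.26764404] [ 23.49564566  12.89911466 267.6440434 ] [-179.91789458    0.28328599 -169.96345146] 30.00614336937271
13.85 [0.54879022 0.18618552 0.26748422] [ 23.42919432  12.97794055 267.48422494] [-179.91884756    0.27620265 -169.95195532] 30.01716498612255
```

Run:
```python
from h import *
w=Cam("wrist"); st=read_state()
w.crop("pics/w10.png",170,100,480,310,2.5)
gl(CON,[.022,.0154,.068],CY)
```

```text
row [1.3, 2.3, 21.0] [-0.0015, 0.0041, -0.0006] rows>= 0.5
```

Call:
play_rows --pt "0.9 0 1 10 0 0 0" --pt "0.9 1 2 21 0 0 0" --pt "0.9 1 2 21 0 0 0" --pt "0.9 1 2 21 0 0 0" --pt "0.9 1 2 21 0 0 0"

```text
t: 14.37
tool_pos: [0.5465, 0.1882, 0.2442]
tool_rot: [-179.9, 0.0, -169.9]
ft_force: [0.7, -0.2, -0.5]
opening: 0.0224
```

Run:
```python
from h import *
for i in range(3):
    st=read_state(); print(CON.l(st["tool_pos"])*1e3,st["opening"],st["ft_force"],st["tool_rot"]); w=Cam("wrist")
w.crop("pics/w10.png",170,100,480,310,2.5)
gl(CON,[.022,.0154,.068],CY)
```

```text
[ 21.55815526  15.38976062 244.21745695] 0.022368095894884494 [ 0.73603727 -0.21464441 -0.52650476] [-1.79895911e+02  3.66475624e-02 -1.69890529e+02]
[ 21.66592464  15.40492203 244.44309703] 0.02217238804924946 [-0.22735139  0.80747391 -0.56485282] [-1.79899602e+02  6.11528757e-02 -1.69892314e+02]
[ 21.74583846  15.36571881 244.59299871] 0.022313746735470062 [-0.89487826 -0.20768831  0.2628711 ] [-1.79900023e+02  8.07972022e-02 -1.69895871e+02]
row [-0.2, 0.1, -1.3] [-0.0017, 0.0018, 0.0] rows>= 0.0
```

View pics/w10.png

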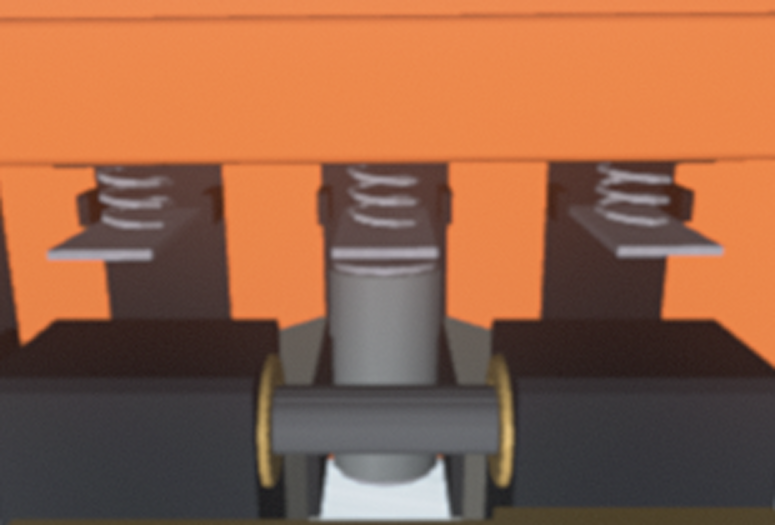

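Run:
```python
from h import *
w=Cam("wrist"); st=read_state()
def p(x,y): return (170+x/2.5,100+y/2.5)
a=held(w,p(385,257),st["tool_pos"][2]-.075);a2=held(w,p(385,250),st["tool_pos"][2]-.075); b=held(w,p(384,275),.156)
print(a,a2,b,CON.l(st["tool_pos"])*1e3,st["ft_force"])
```

```text
[ 27.80926449  -0.87949477 169.85263212] [ 29.32968296  -0.87881652 169.85263212] [ 28.03539739  -1.09527121 156.        ] [ 21.88501036  15.34341473 244.85263212] [-0.37985894  0.2963066  -0.55873758]
```

Call:
play_rows --pt "0.9 2 0 -1 0 0 0" --pt "0.9 4 0 -1 0 0 0" --pt "0.9 6 0 -1 0 0 0" --pt "0.9 8 0 -1 0 0 0" --pt "0.9 8 0 -1 0 0 0" --pt "0.9 8 0 -1 0 0 0" --pt "0.9 8 0 -1 0 0 0"

```text
t: 15.15
tool_pos: [0.5396, 0.1869, 0.2462]
tool_rot: [-179.9, 0.2, -169.9]
ft_force: [4.3, -0.4, -1.0]
opening: 0.0223
```

```bash
cat >> h.py <<'E'
def mon(n=5):
    f=[];p=[]
    for i in range(n):
        st=read_state(); f.append(CON.R.inv().apply(st["ft_force"])); p.append(CON.l(st["tool_pos"])*1e3); w=capture("wrist")
    print("F",np.mean(f,0).round(2),"p",np.mean(p,0).round(2),p[-1].round(2),"open",round(st["opening"]*1e3,1),"rot",st["tool_rot"].round(2),"t",st["t"]); return Cam("wrist",w)
E
python3 - <<'E'
from h import *
w=mon(); w.crop("pics/w11.png",170,100,480,310,2.5)
E
```

```text
F [ 4.28 -0.48 -1.07] p [ 14.41  15.29 246.16] [ 14.32  15.3  246.09] open 22.1 rot [-179.91    0.18 -169.91] t 15.35
```

View pics/w11.png

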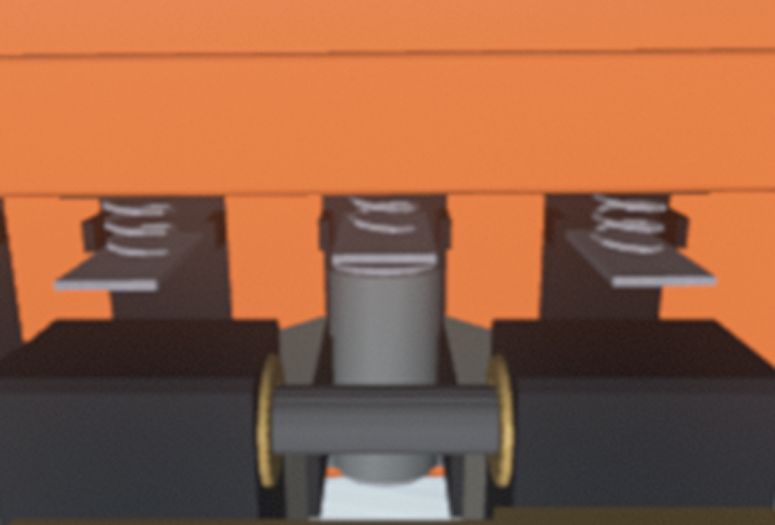

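Call:
play_rows --pt "0.9 2 0 0 0 0 0" --pt "0.9 4 0 0 0 0 0" --pt "0.9 5.5 0 0 0 0 0" --pt "0.9 5.5 0 0 0 0 0" --pt "0.9 5.5 0 0 0 0 0" --pt "0.9 5.5 0 0 0 0 0"

```text
t: 15.9
tool_pos: [0.5343, 0.1859, 0.2462]
tool_rot: [-179.9, 0.3, -169.9]
ft_force: [6.7, -0.4, -1.9]
opening: 0.0221
```

Run:
```python
from h import *
w=mon(6); w.crop("pics/w12.png",170,100,480,310,2.5)
```

```text
F [ 6.28 -0.9  -1.17] p [  9.17  15.26 246.24] [  9.18  15.25 246.24] open 22.6 rot [-179.92    0.27 -169.91] t 16.15
```

Call:
play_rows --pt "0.9 0.7 0 2 0 0 0" --pt "0.9 0.7 0 4 0 0 0" --pt "0.9 0.7 0 7 0 0 0" --pt "0.9 0.7 0 10 0 0 0" --pt "0.9 0.7 0 10 0 0 0"

```text
t: 16.62
tool_pos: [0.5341, 0.1862, 0.2366]
tool_rot: [-180.0, 0.3, -169.9]
ft_force: [6.7, 1.8, 2.2]
opening: 0.0223
```

Run:
```python
from h import *
w=mon(5)
```

```text
F [ 6.58 -0.06  1.56] p [  8.98  15.62 236.78] [  9.01  15.63 236.86] open 22.6 rot [-179.96    0.35 -169.9 ] t 16.8167
```

Call:
play_rows --pt "0.9 0 0 3 0 0 0" --pt "0.9 0 0 6 0 0 0" --pt "0.9 0 0 9 0 0 0" --pt "0.9 0 0 12 0 0 0" --pt "0.9 0 0 12 0 0 0"

```text
t: 17.28
tool_pos: [0.5342, 0.1863, 0.2247]
tool_rot: [-180.0, 0.3, -169.9]
ft_force: [5.9, 1.5, 2.1]
opening: 0.0224
```

Run:
```python
from h import *
w=mon(4)
```

```text
F [6.14 0.33 1.6 ] p [  9.05  15.66 224.77] [  9.06  15.66 224.83] open 22.3 rot [-179.96    0.35 -169.9 ] t 17.4333
```

Call:
play_rows --pt "0.9 0 0 3 0 0 0" --pt "0.9 0 0 6 0 0 0" --pt "0.9 0 0 9 0 0 0" --pt "0.9 0 0 11 0 0 0" --pt "0.9 0 0 11 0 0 0" --pt "0.9 0 0 11 0 0 0"

```text
t: 17.98
tool_pos: [0.5349, 0.1864, 0.2149]
tool_rot: [-180.0, 0.5, -169.9]
ft_force: [6.0, 0.5, 6.8]
opening: 0.0222
```

Run:
```python
from h import *
w=mon(4);w.crop("pics/w13.png",170,100,480,310,2.5)
```

```text
F [ 6.32 -0.23  7.59] p [  9.81  15.62 214.92] [  9.79  15.64 214.92] open 22.2 rot [-179.96    0.46 -169.91] t 18.1333
```

View pics/w13.png

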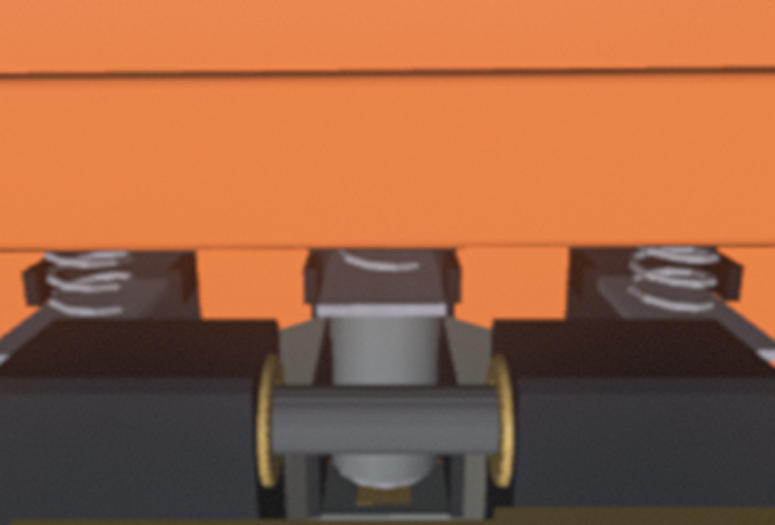

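Call:
play_rows --pt "0.9 -2 0 0 0 0 0" --pt "0.9 -4 0 0 0 0 0" --pt "0.9 -5 0 0 0 0 0" --pt "0.9 -5 0 0 0 0 0" --pt "0.9 -5 0 0 0 0 0"

```text
t: 18.6
tool_pos: [0.5368, 0.187, 0.2146]
tool_rot: [-179.9, -0.0, -169.9]
ft_force: [-4.2, -1.5, 19.3]
opening: 0.0229
```

Run:
```python
from h import *
w=mon(3);w.crop("pics/w14.png",170,100,480,310,2.5)
```

```text
F [-4.44 -0.08 18.63] p [ 11.78  15.9  214.63] [ 11.77  15.89 214.63] open 22.3 rot [-1.7988e+02 -1.0000e-02 -1.6987e+02] t 18.7
```

View pics/w14.png

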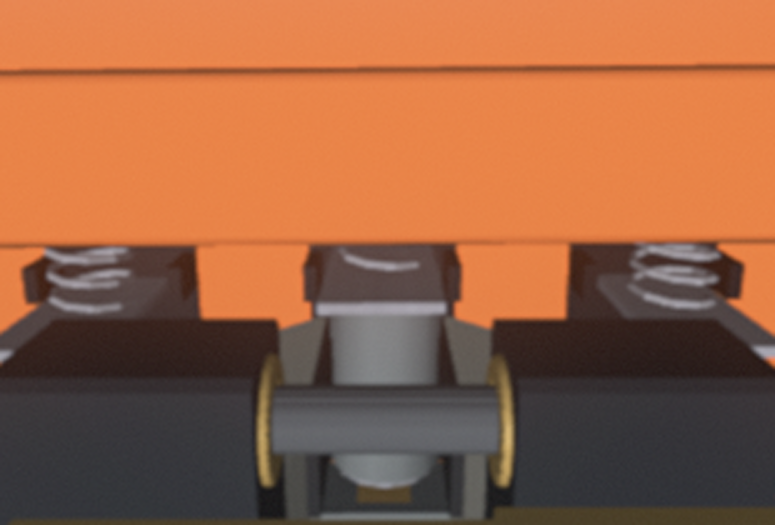

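Call:
play_rows --pt "0.9 3 0 -2 0 0 0" --pt "0.9 3 0 -2 0 0 0" --pt "0.9 -3 0 -2 0 0.04 0" --pt "0.9 -10.5 0 -1.5 0 0.08 0" --pt "0.9 -10.5 0 -1.5 0 0.08 0" --pt "0.9 -10.5 0 -1.5 0 0.08 0" --pt "0.9 -10.5 0 -1.5 0 0.08 0"

```text
t: 19.33
tool_pos: [0.5495, 0.1888, 0.2148]
tool_rot: [-180.0, -4.3, -169.9]
ft_force: [6.7, 1.0, -0.0]
opening: 0.0225
```

Run:
```python
from h import *
w=mon(4);w.crop("pics/w15.png",170,100,480,310,2.5)
st=read_state(); g=CON.l(st["tool_pos"]+rot(st["tool_rot"]).apply([0,0,.1685]))*1e3; print("cell mid",g)
```

```text
F [ 6.06 -0.19  0.13] p [ 24.56  15.4  214.85] [ 24.51  15.41 214.86] open 22.6 rot [-179.95   -4.24 -169.91] t 19.4833
cell mid [12.01440096 15.25522931 46.80800801]
```

View pics/w15.png

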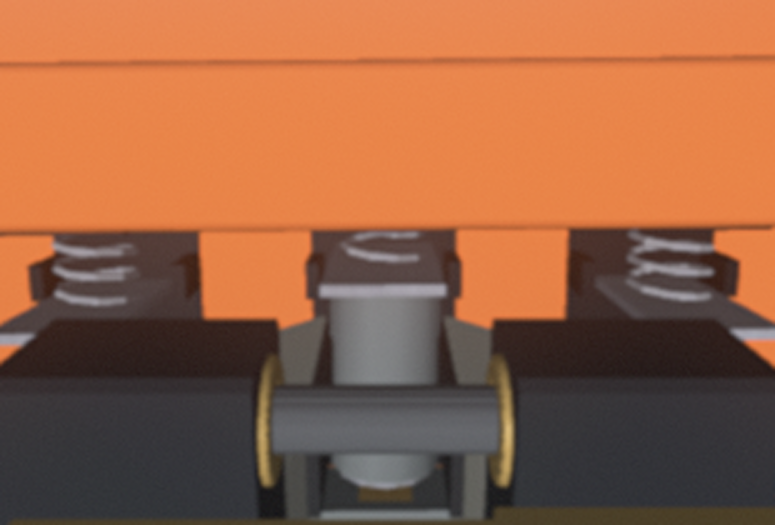

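Call:
play_rows --pt "0.9 0 0 1.5 0 0 0" --pt "0.9 0 0 3 0 0 0" --pt "0.9 0 0 4 0 0 0" --pt "0.9 0 0 4 0 0 0" --pt "0.9 0 0 4 0 0 0"

```text
t: 19.95
tool_pos: [0.5494, 0.1889, 0.2141]
tool_rot: [-179.9, -4.2, -169.9]
ft_force: [-0.8, -1.7, 24.7]
opening: 0.0225
```

```bash
cat >> h.py <<'E'
def mid(tz=.1685):
    st=read_state(); print("mid",(CON.l(st["tool_pos"]+rot(st["tool_rot"]).apply([0,0,tz]))*1e3).round(2))
E
python3 - <<'E'
from h import *
w=mon(4);w.crop("pics/w16.png",170,100,480,310,2.5); mid()
E
```

```text
F [-0.77 -1.57 24.64] p [ 24.48  15.59 214.08] [ 24.48  15.58 214.08] open 22.5 rot [-179.91   -4.2  -169.91] t 20.1
mid [12.13 15.32 46.04]
```

View pics/w16.png

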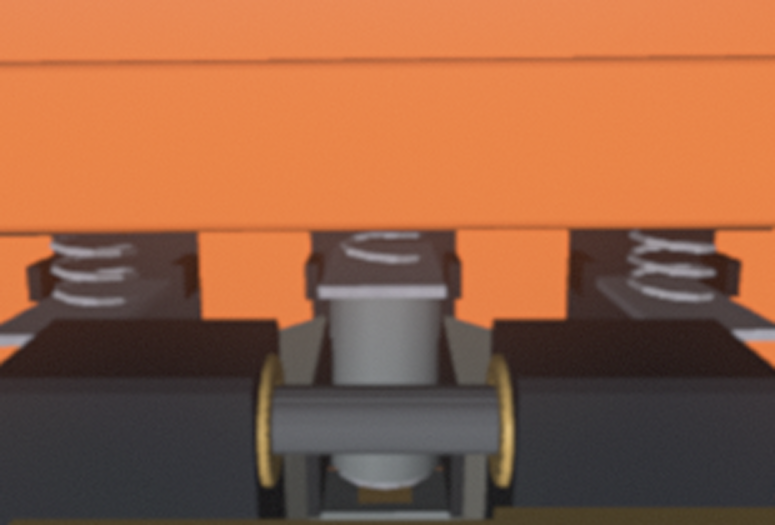

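Call:
play_rows --pt "0.9 0 0 -3.2 0 0 0" --pt "0.9 0 0 -3.2 0 0 0" --pt "0.9 -2 0 -3.2 0 0 0" --pt "0.9 -4 0 -3.2 0 0 0" --pt "0.9 -5 0 -3.2 0 0 0" --pt "0.9 -5 0 -3.2 0 0 0" --pt "0.9 -5 0 -3.2 0 0 0"

```text
t: 20.73
tool_pos: [0.5525, 0.1896, 0.2143]
tool_rot: [-179.9, -4.5, -169.9]
ft_force: [-1.1, -1.3, 13.8]
opening: 0.023
```

Run:
```python
from h import *
w=mon(4);w.crop("pics/w17.png",170,100,480,310,2.5); mid()
```

```text
F [-1.3  -0.6  14.12] p [ 27.7   15.64 214.35] [ 27.69  15.59 214.33] open 22.6 rot [-179.89   -4.54 -169.9 ] t 20.8833
mid [14.36 15.3  46.39]
```

View pics/w17.png

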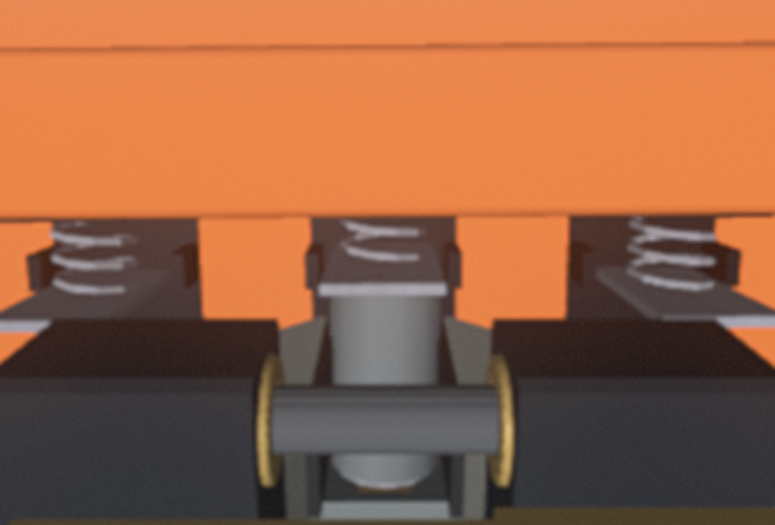

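Call:
play_rows --pt "0.9 -1 0 -1.5 0 0 0" --pt "0.9 -1 0 -1.5 0 0 0" --pt "0.63 -1 0 -1.5 0 0 0" --pt "0.63 -1 0 -1.5 0 0 0" --pt "0.63 -1 0 -1.5 0 0 0" --pt "0.63 -1 0 -1.5 0 0 0" --pt "0.63 -1 0 -1.5 0 0 0"

```text
t: 21.52
tool_pos: [0.5537, 0.1893, 0.2139]
tool_rot: [-179.9, -4.6, -169.9]
ft_force: [0.2, -0.2, 0.6]
opening: 0.034
```

Run:
```python
from h import *
w=mon(4);w.crop("pics/w18.png",170,100,480,310,2.5); mid()
```

```text
F [ 0.3  -0.01  0.17] p [ 29.    15.24 214.18] [ 29.2   15.25 214.39] open 34.1 rot [-179.9    -4.48 -169.91] t 21.6667
mid [16.14 14.99 46.48]
```

View pics/w18.png

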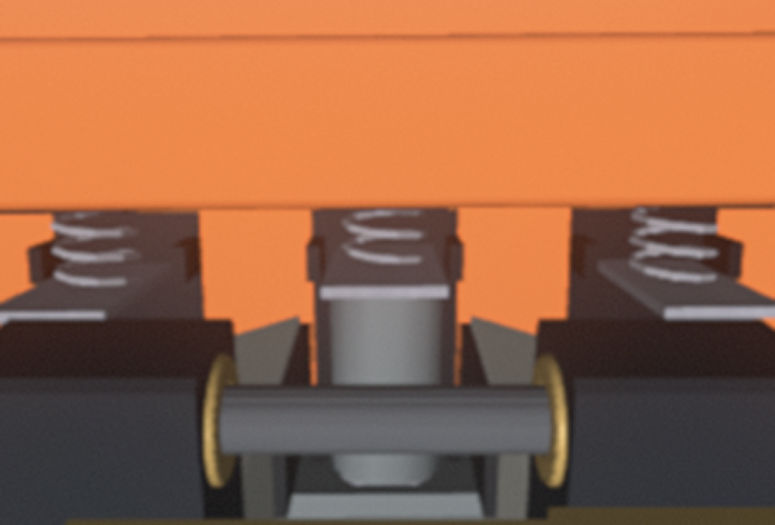

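Call:
play_rows --pt "0.63 0 0 -15 0 0 0" --pt "0.63 0 0 -40 0 0 0" --pt "0.63 0 0 -80 0 0 0" --pt "0.63 0 0 -120 0 -0.08 0" --pt "0.63 0 0 -150 0 -0.08 0" --pt "0.63 -10 0 -150 0 -0.08 0" --pt "0.63 -20 0 -150 0 -0.08 0" --pt "0.63 -20 0 -150 0 -0.08 0"

```text
t: 22.38
tool_pos: [0.5866, 0.195, 0.3622]
tool_rot: [-179.9, 0.2, -169.9]
ft_force: [-0.5, -0.4, -0.7]
opening: 0.0342
```

Run:
```python
from h import *
w=mon(2);w.crop("pics/w19.png",150,40,470,255,2.4)
s=Cam("side"); s.crop("pics/s19.png",270,120,390,245,4.6)
```

```text
F [-0.54 -0.08 -0.56] p [ 61.7   15.05 361.69] [ 61.16  15.07 361.13] open 33.8 rot [-1.7989e+02  1.0000e-02 -1.6994e+02] t 22.4333
```

View pics/w19.png

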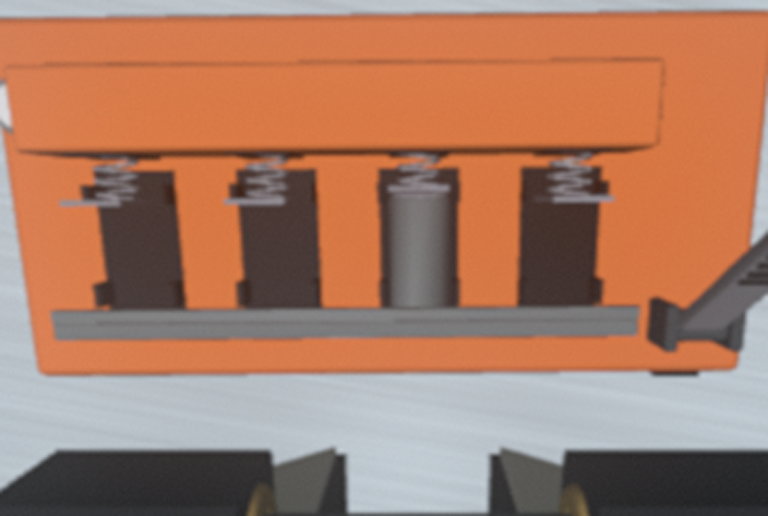

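View pics/s19.png

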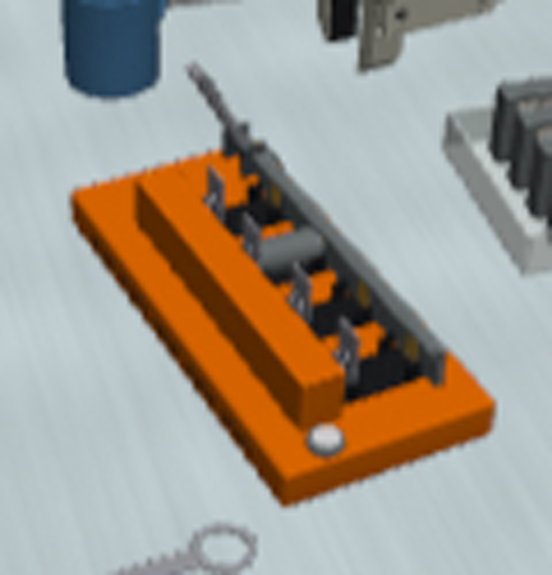

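Run:
```python
from h import *
s=Cam("side"); s.crop("pics/s20.png",310,230,430,345,5)
go(tip(CAR.w([.05,.02,.24]),[180,0,TY]),[180,0,TY])
```

```text
row [111.5, -411.3, -56.4] [-0.0023, -0.0011, 0.4477] rows>= 10.3
```

View pics/s20.png

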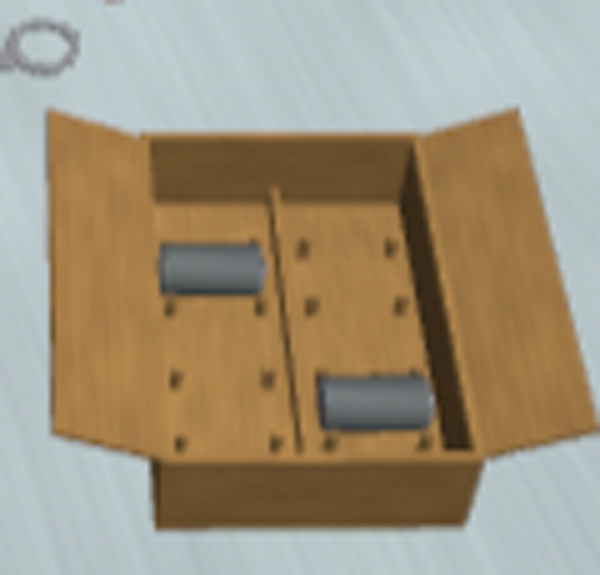

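Run:
```python
from h import *
gl(CAR,[-.0345,.035,.12],TY)
```

```text
row [181.0, -361.0, 63.6] [-0.0023, -0.0011, 0.4477] rows>= 9.8
```

Call:
play_rows --pt "0.57 181 -361 0 0 0 0.447" --pt "0.57 181 -361 0 0 0 0.447" --pt "0.57 181 -361 0 0 0 0.447" --pt "0.57 181 -361 0 0 0 0.447" --pt "0.57 181 -361 0 0 0 0.447" --pt "0.57 181 -361 0 0 0 0.447" --pt "0.57 181 -361 0 0 0 0.447" --pt "0.57 181 -361 20 0 0 0.447" --pt "0.57 181 -361 60 0 0 0.447" --pt "0.57 181 -361 60 0 0 0.447"

```text
t: 23.42
tool_pos: [0.4708, -0.1898, 0.3057]
tool_rot: [-180.0, 0.3, 164.4]
ft_force: [0.6, 0.0, 1.0]
opening: 0.0393
```

Call:
play_rows --pt "0.57 0 0 0 0 0 0" --pt "0.57 0 0 0 0 0 0" --pt "0.57 0 0 0 0 0 0"

```text
t: 23.67
tool_pos: [0.4716, -0.1873, 0.3052]
tool_rot: [180.0, 0.1, 164.5]
ft_force: [0.5, 0.8, 0.2]
opening: 0.0395
```

Run:
```python
from h import *
w=mon(2); w.crop("pics/w21.png",170,60,480,310,2.4); print(CAR.l(read_state()["tool_pos"]))
gl(CAR,[-.0345,.035,.07],TY)
```

```text
F [0.47 0.67 0.27] p [-117.72 -340.92  305.54] [-117.36 -340.68  305.85] open 39.6 rot [1.7997e+02 1.5000e-01 1.6458e+02] t 23.7167
[-0.03318184  0.04142756  0.30622511]
row [1.5, -6.4, 58.2] [0.0004, 0.0035, 0.0032] rows>= 1.4
```

View pics/w21.png

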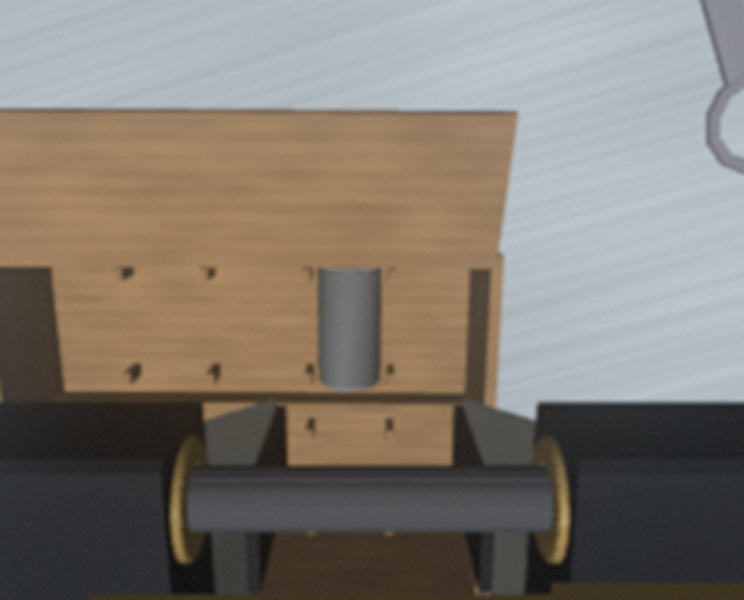

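Call:
play_rows --pt "0.57 1 -7 20 0 0 0" --pt "0.57 1 -7 58 0 0 0" --pt "0.57 1 -7 58 0 0 0" --pt "0.57 1 -7 90 0 0 0" --pt "0.57 1 -7 112 0 0 0" --pt "0.57 1 -7 118 0 0 0" --pt "0.57 1 -7 118 0 0 0" --pt "0.57 1 -7 118 0 0 0"

```text
t: 24.43
tool_pos: [0.4701, -0.194, 0.1892]
tool_rot: [-180.0, 0.2, 164.6]
ft_force: [-0.1, -1.3, -0.1]
opening: 0.0397
```

Run:
```python
from h import *
w=mon(3); w.crop("pics/w22.png",170,60,480,310,2.4); print(CAR.l(read_state()["tool_pos"]))
gl(CAR,[-.0345,.035,.005],TY)
```

```text
F [-0.14 -0.56  0.14] p [-120.63 -347.85  189.53] [-120.59 -348.09  189.76] open 39.8 rot [-179.97    0.33  164.52] t 24.5333
[-0.03319524  0.03280844  0.18970277]
row [1.3, 2.2, 6.7] [-0.0006, 0.006, 0.0009] rows>= 0.2
```

View pics/w22.png

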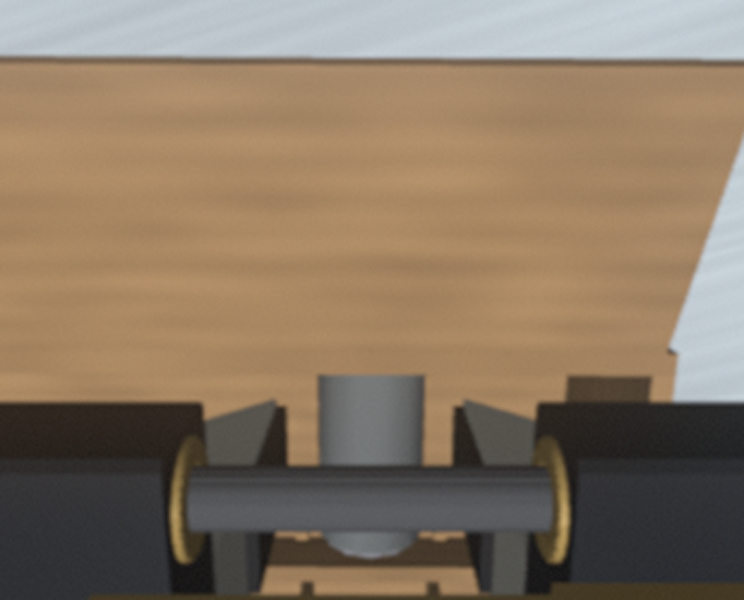

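Run:
```python
from h import *
w=Cam("wrist");z=read_state()["tool_pos"][2]
def p(x,y): return (170+x/2.4,60+y/2.4)
print(held(w,p(371,376),z-.0285),held(w,p(371,557),z-.0165))
print(held(w,p(318,400),z-.0165),held(w,p(425,400),z-.0165))
```

```text
[ 22.16750661  -0.65888927 161.03725332] [-27.96567349  -0.60443671 173.03725332]
[ 12.50297683 -12.73032174 173.03725332] [ 12.4813957   11.73664332 173.03725332]
```

Call:
play_rows --pt "0.57 -2 0 3 0 0 0" --pt "0.57 -2 0 6 0 -0.005 0" --pt "0.57 -2 0 6 0 -0.005 0" --pt "0.57 -2 0 6 0 -0.005 0" --pt "0.57 -2 0 6 0 -0.005 0"

```text
t: 25.05
tool_pos: [0.472, -0.1954, 0.1824]
tool_rot: [-180.0, 0.6, 164.5]
ft_force: [3.3, -0.2, 3.3]
opening: 0.0393
```

Run:
```python
from h import *
w=mon(4)
```

```text
F [ 2.5  -1.2   3.58] p [-119.09 -349.22  182.35] [-119.06 -349.21  182.36] open 39.2 rot [-179.97    0.59  164.48] t 25.2
```

Call:
play_rows --pt "0.57 0 0 -1.2 0 0 0" --pt "0.57 0 0 -1.2 0 0 0" --pt "0.9 0 0 -1.2 0 0 0" --pt "0.9 0 0 -1.2 0 0 0" --pt "0.9 0 0 -1.2 0 0 0" --pt "0.9 0 0 -1.2 0 0 0" --pt "0.9 0 0 -1.2 0 0 0" --newtons 45

```text
t: 25.83
tool_pos: [0.4709, -0.195, 0.1829]
tool_rot: [-180.0, 0.4, 164.5]
ft_force: [-1.6, -0.5, -0.7]
opening: 0.0219
```

Run:
```python
from h import *
w=mon(2); w.crop("pics/w23.png",270,180,380,310,5)
```

```text
F [-0.99 -0.21 -0.9 ] p [-120.07 -348.69  182.88] [-120.03 -348.7   182.9 ] open 22.3 rot [-179.98    0.42  164.48] t 25.8833
```

View pics/w23.png

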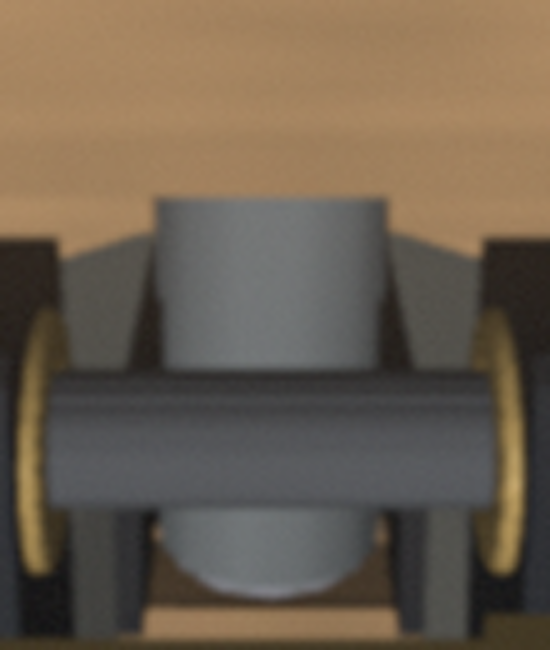

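Run:
```python
from h import *
w=Cam("wrist")
print(held(w,(323.5,219.6),.154),held(w,(323.5,299.6),.1664))
```

```text
[ 23.29646873  -1.29530123 154.        ] [-28.17111348  -1.34311543 166.4       ]
```

Call:
play_rows --pt "0.9 0 0 -10 0 0 0" --pt "0.9 0 0 -40 0 0 0" --pt "0.9 0 0 -80 0 0 0" --pt "0.9 0 0 -120 0 0 0" --pt "0.9 0 0 -160 0 0 0" --pt "0.9 0 0 -160 0 0 0" --pt "0.9 0 0 -160 0 0 0"

```text
t: 26.57
tool_pos: [0.4709, -0.195, 0.3466]
tool_rot: [-179.9, 0.9, 164.5]
ft_force: [0.2, 0.6, -1.4]
opening: 0.022
```

Run:
```python
from h import *
w=mon(2); w.crop("pics/w24.png",270,180,380,310,5)
gl(CON,[.024,-.0446,.13],CY)
```

```text
F [-0.38  0.22 -1.12] p [-120.54 -348.43  345.53] [-120.99 -348.18  344.42] open 22.4 rot [-179.96    0.6   164.49] t 26.6167
row [0.2, 336.4, 34.9] [-0.0021, 0.0072, -0.4471] rows>= 8.1
```

View pics/w24.png

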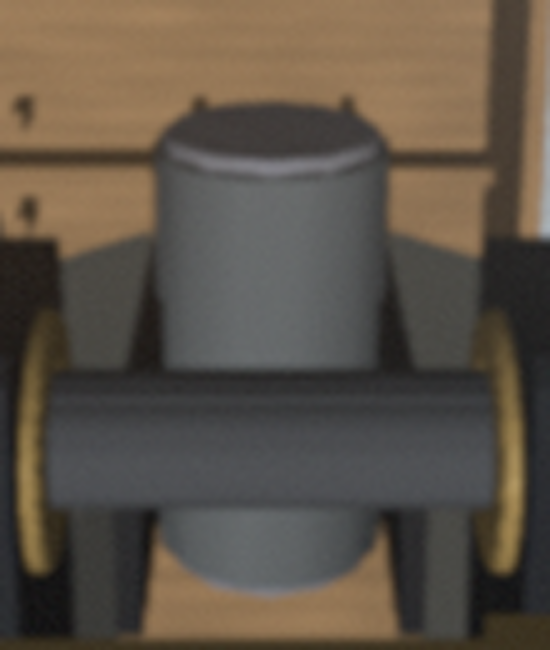

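Run:
```python
from h import *
w=Cam("wrist"); st=read_state(); R0=rot(st["tool_rot"])
P=lambda x,z: w.proj(st["tool_pos"]+R0.apply([x,-.0013,z]))[0].round(1)
for x,z in ((25,.154),(25,.1785),(23,.154),(23,.1785),(27,.154),(-25,.1664),(-23,.154),(-25,.175),(25,.161),(25,.1855)): print(x,z,P(x/1e3,z))
```

```text
25 0.154 [323.6 214.4]
25 0.1785 [323.6 201. ]
23 0.154 [323.6 218.3]
23 0.1785 [323.6 204.4]
27 0.154 [323.6 210.3]
-25 0.1664 [323.7 292.6]
-23 0.154 [323.7 302.6]
-25 0.175 [323.7 284.4]
25 0.161 [323.6 210.1]
25 0.1855 [323.6 197.8]
```

Call:
play_rows --pt "0.9 0 336 20 0 0 -0.447" --pt "0.9 0 336 20 0 0 -0.447" --pt "0.9 0 336 20 0 0 -0.447" --pt "0.9 0 336 20 0 0 -0.447" --pt "0.9 0 336 20 0 0 -0.447" --pt "0.9 0 336 20 0 0 -0.447" --pt "0.9 0 336 20 0 0 -0.447" --pt "0.9 0 336 20 0 0 -0.447" --pt "0.9 0 336 20 0 0 -0.447" --pt "0.9 0 336 20 0 0 -0.447"

```text
t: 27.55
tool_pos: [0.559, 0.1332, 0.3206]
tool_rot: [-179.9, 0.2, -169.5]
ft_force: [-0.6, -0.7, -0.2]
opening: 0.0223
```

Run:
```python
from h import *
w=mon(2)
gl(CON,[.024,-.0446,.08],CY)
```

```text
F [-0.65 -0.48 -0.62] p [ 23.99 -42.39 320.61] [ 23.75 -43.84 320.65] open 22.6 rot [-1.7980e+02  1.5000e-01 -1.6971e+02] t 27.6
row [-0.3, 1.4, 63.0] [-0.0045, 0.0028, 0.0004] rows>= 1.5
```

Call:
play_rows --pt "0.9 0 0 20 0 0 0" --pt "0.9 0 0 45 0 0 0" --pt "0.9 0 0 63 0 0 0" --pt "0.9 0 0 63 0 0 0" --pt "0.9 0 0 63 0 0 0" --pt "0.9 0 0 63 0 0 0"

```text
t: 28.15
tool_pos: [0.5608, 0.1276, 0.2606]
tool_rot: [-179.8, 0.4, -170.0]
ft_force: [0.2, -0.6, -0.2]
opening: 0.0219
```

Run:
```python
from h import *
w=mon(3)
gl(CON,[.024,-.0446,.065],CY); w.crop("pics/w25.png",170,100,480,310,2.5)
```

```text
F [ 0.07 -0.31 -0.38] p [ 25.27 -46.42 261.03] [ 25.48 -46.09 261.38] open 22.3 rot [-179.78    0.53 -169.96] t 28.25
row [1.6, 1.4, 18.3] [-0.0038, 0.0092, -0.0007] rows>= 0.4
```

View pics/w25.png

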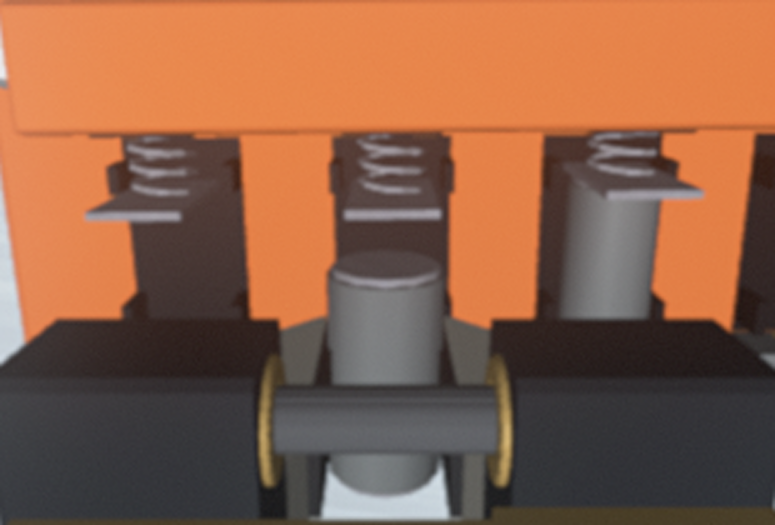

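Call:
play_rows --pt "0.9 1 1.5 8 -0.004 0.009 0" --pt "0.9 1.5 1.5 18 -0.004 0.009 0" --pt "0.9 1.5 1.5 18 -0.004 0.009 0" --pt "0.9 1.5 1.5 18 -0.004 0.009 0" --pt "0.9 1.5 1.5 18 -0.004 0.009 0" --pt "0.9 1.5 1.5 18 -0.004 0.009 0"

```text
t: 28.8
tool_pos: [0.5588, 0.1301, 0.2419]
tool_rot: [180.0, -0.1, -169.9]
ft_force: [-0.3, 0.2, -0.3]
opening: 0.0218
```

Run:
```python
from h import *
w=mon(3); mid(.1664)
```

```text
F [-0.61  0.06 -0.8 ] p [ 23.51 -44.02 242.  ] [ 23.54 -44.03 242.09] open 21.9 rot [ 1.7999e+02 -1.1000e-01 -1.6990e+02] t 28.9
mid [ 23.24 -44.03  75.72]
```

Call:
play_rows --pt "0.9 4 -0.5 0 0 0 0" --pt "0.9 7 -0.5 0 0 0 0" --pt "0.9 10 -0.5 0 0 0 0" --pt "0.9 12 -0.5 0 0 0 0" --pt "0.9 14 -0.5 0 0 0 0" --pt "0.9 14 -0.5 0 0 0 0" --pt "0.9 14 -0.5 0 0 0 0" --pt "0.9 14 -0.5 0 0 0 0"

```text
t: 29.62
tool_pos: [0.5464, 0.1275, 0.2427]
tool_rot: [179.9, 0.1, -169.9]
ft_force: [6.4, 2.0, -4.2]
opening: 0.0222
```

Run:
```python
from h import *
w=mon(4); mid(.1664); w.crop("pics/w26.png",170,100,480,310,2.5)
```

```text
F [ 6.57  0.72 -3.58] p [ 10.8  -44.38 242.72] [ 10.83 -44.38 242.73] open 21.9 rot [ 1.7995e+02  1.5000e-01 -1.6990e+02] t 29.7667
mid [ 11.25 -44.23  76.32]
```

View pics/w26.png

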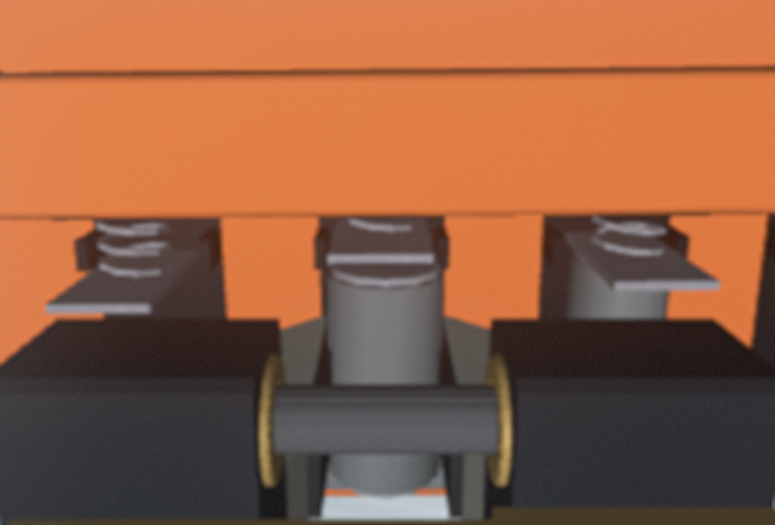

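Call:
play_rows --pt "0.9 0.5 0 3 0 0 0" --pt "0.9 0.5 0 6 0 0 0" --pt "0.9 0.5 0 9 0 0 0" --pt "0.9 0.5 0 12 0 0 0" --pt "0.9 0.5 0 12 0 0 0" --pt "0.9 0.5 0 12 0 0 0"

```text
t: 30.32
tool_pos: [0.5464, 0.1272, 0.2312]
tool_rot: [180.0, 0.2, -169.9]
ft_force: [7.4, 1.6, -0.8]
opening: 0.0221
```

Run:
```python
from h import *
w=mon(4); mid(.1664); w.crop("pics/w27.png",170,100,480,310,2.5)
```

```text
F [ 6.62  0.18 -0.76] p [ 10.73 -44.66 231.17] [ 10.72 -44.66 231.17] open 21.9 rot [ 179.97    0.2  -169.91] t 30.4667
mid [ 11.29 -44.6   64.75]
```

View pics/w27.png

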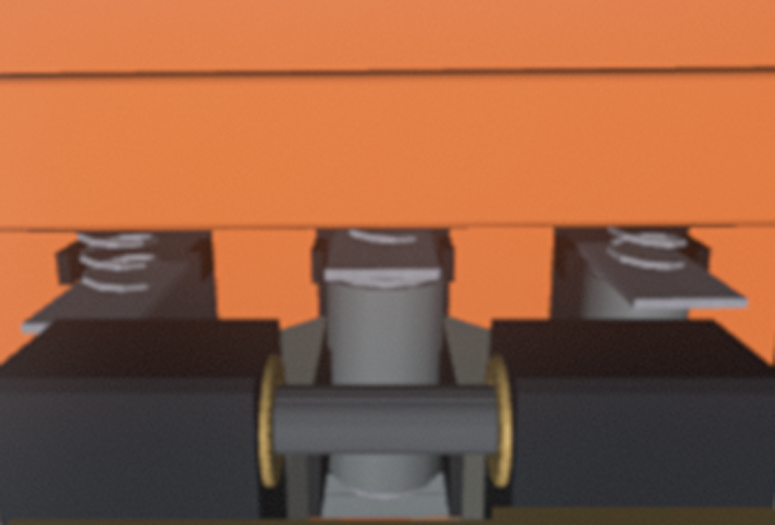

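Call:
play_rows --pt "0.9 0.3 0 3 0 0 0" --pt "0.9 0.3 0 6 0 0 0" --pt "0.9 0.3 0 9 0 0 0" --pt "0.9 0.3 0 12 0 0 0" --pt "0.9 0.3 0 12 0 0 0" --pt "0.9 0.3 0 12 0 0 0"

```text
t: 31.02
tool_pos: [0.5462, 0.1272, 0.2192]
tool_rot: [180.0, 0.2, -169.9]
ft_force: [6.3, 1.4, 0.3]
opening: 0.0219
```

Run:
```python
from h import *
w=mon(4); mid(.1664); w.crop("pics/w28.png",170,100,480,310,2.5)
```

```text
F [ 6.37  0.65 -0.45] p [ 10.53 -44.63 219.23] [ 10.52 -44.64 219.23] open 22.3 rot [ 179.97    0.22 -169.91] t 31.1667
mid [ 11.11 -44.53  52.81]
```

View pics/w28.png

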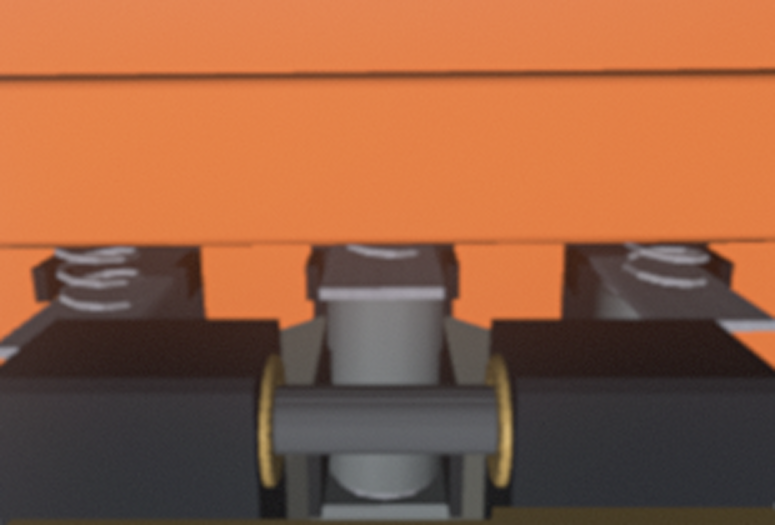

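Call:
play_rows --pt "0.9 0 0 3 0 0 0" --pt "0.9 0 0 6 0 0 0" --pt "0.9 0 0 8 0 0 0" --pt "0.9 0 0 9.5 0 0 0" --pt "0.9 0 0 9.5 0 0 0" --pt "0.9 0 0 9.5 0 0 0"

```text
t: 31.72
tool_pos: [0.5463, 0.1273, 0.2099]
tool_rot: [180.0, 0.2, -169.9]
ft_force: [7.1, 2.0, 0.4]
opening: 0.0221
```

Run:
```python
from h import *
w=mon(4); mid(.1664); w.crop("pics/w29.png",170,100,480,310,2.5)
```

```text
F [7.02 0.27 0.41] p [ 10.64 -44.57 209.9 ] [ 10.62 -44.55 209.89] open 22.1 rot [ 179.96    0.24 -169.9 ] t 31.8667
mid [ 11.33 -44.47  43.51]
```

View pics/w29.png

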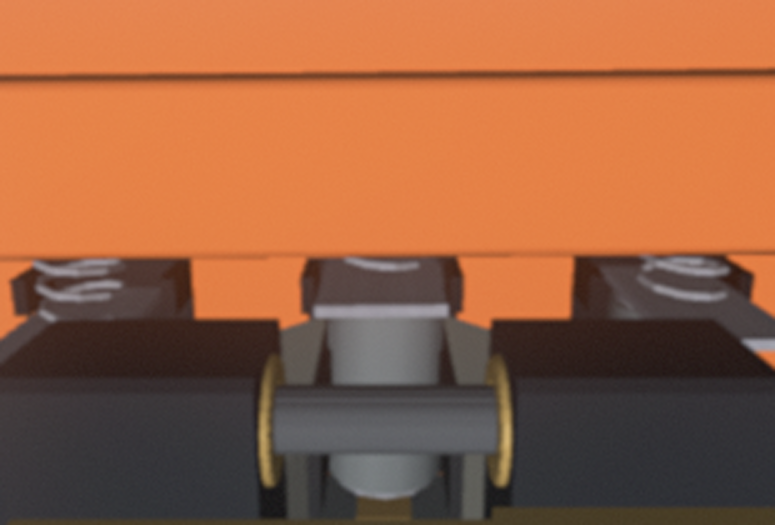

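Call:
play_rows --pt "0.9 0 0 1 0 0 0" --pt "0.9 -2 0 1 0 0 0" --pt "0.9 -4 0 1 0 0 0" --pt "0.9 -6 0 1 0 0 0" --pt "0.9 -6 0 1 0 0 0" --pt "0.9 -6 0 1 0 0 0"

```text
t: 32.42
tool_pos: [0.5515, 0.1283, 0.2086]
tool_rot: [180.0, 0.1, -169.9]
ft_force: [5.7, 1.3, 3.8]
opening: 0.0222
```

Run:
```python
from h import *
w=mon(4); mid(.1664)
```

```text
F [5.5  0.07 3.92] p [ 15.91 -44.53 208.61] [ 15.92 -44.51 208.62] open 22.1 rot [ 1.7997e+02  1.2000e-01 -1.6990e+02] t 32.5667
mid [ 16.27 -44.49  42.21]
```

Call:
play_rows --pt "0.63 0 0 -0.5 0 0 0" --pt "0.63 0 0 -0.5 0 0 0" --pt "0.63 0 0 -0.5 0 0 0" --pt "0.63 0 0 -0.5 0 0 0" --pt "0.63 0 0 -15 0 0 0" --pt "0.63 0 0 -50 0 0 0" --pt "0.63 -20 0 -90 0 0 0" --pt "0.63 -40 0 -130 0 0 0" --pt "0.63 -50 0 -150 0 0 0" --pt "0.63 -50 0 -150 0 0 0"

```text
t: 33.45
tool_pos: [0.6026, 0.1373, 0.3632]
tool_rot: [180.0, 0.4, -169.9]
ft_force: [0.6, 0.9, -0.2]
opening: 0.0344
```

Run:
```python
from h import *
w=mon(2);w.crop("pics/w30.png",150,40,470,255,2.4)
s=Cam("side"); s.crop("pics/s30.png",270,120,430,345,2.6)
gl(CAR,[.034,-.0355,.12],TY)
```

```text
F [ 0.05  0.28 -0.63] p [ 66.81 -44.6  361.58] [ 65.83 -44.63 359.94] open 33.7 rot [ 1.7998e+02  9.0000e-02 -1.6993e+02] t 33.5
row [152.7, -394.1, 59.0] [-0.0017, -0.0061, 0.4475] rows>= 10.2
```

View pics/w30.png

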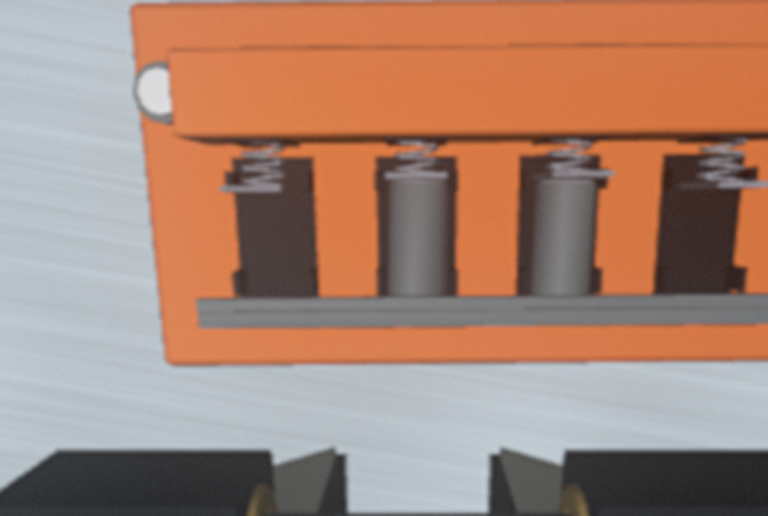

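View pics/s30.png

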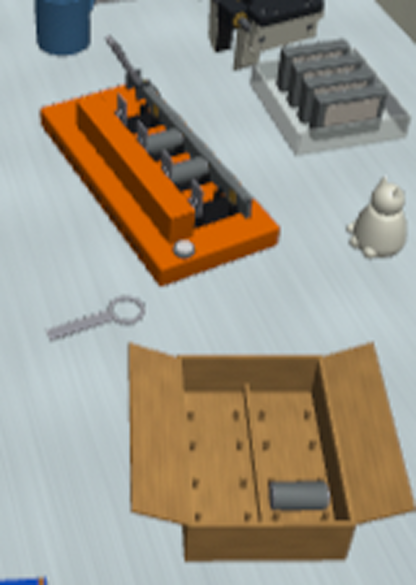

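Call:
play_rows --pt "0.57 153 -394 0 0 0 0.447" --pt "0.57 153 -394 0 0 0 0.447" --pt "0.57 153 -394 0 0 0 0.447" --pt "0.57 153 -394 0 0 0 0.447" --pt "0.57 153 -394 0 0 0 0.447" --pt "0.57 153 -394 0 0 0 0.447" --pt "0.57 153 -394 0 0 0 0.447" --pt "0.57 153 -394 0 0 0 0.447" --pt "0.57 153 -394 30 0 0 0.447" --pt "0.57 153 -394 60 0 0 0.447"

```text
t: 34.43
tool_pos: [0.5201, -0.2627, 0.3165]
tool_rot: [-179.8, -0.0, 164.3]
ft_force: [-0.1, 0.3, -0.2]
opening: 0.0393
```

Call:
play_rows --pt "0.57 0 0 0 0 0 0" --pt "0.57 0 0 0 0 0 0" --pt "0.57 0 0 0 0 0 0" --pt "0.57 0 0 0 0 0 0"

```text
t: 34.77
tool_pos: [0.522, -0.257, 0.3152]
tool_rot: [180.0, -0.2, 164.6]
ft_force: [0.6, 0.3, -0.4]
opening: 0.0393
```

Run:
```python
from h import *
w=mon(3); w.crop("pics/w31.png",170,60,480,310,2.4); print(CAR.l(read_state()["tool_pos"]))
gl(CAR,[.034,-.0355,.02],TY)
```

```text
F [0.42 0.14 0.19] p [ -80.4  -418.66  315.69] [ -80.18 -418.79  316.12] open 39.8 rot [ 1.8000e+02 -9.0000e-02  1.6465e+02] t 34.8667
[ 0.03398223 -0.01349434  0.31626445]
row [-0.1, -22.0, 118.3] [-0.0002, -0.0013, 0.0032] rows>= 2.9
```

View pics/w31.png

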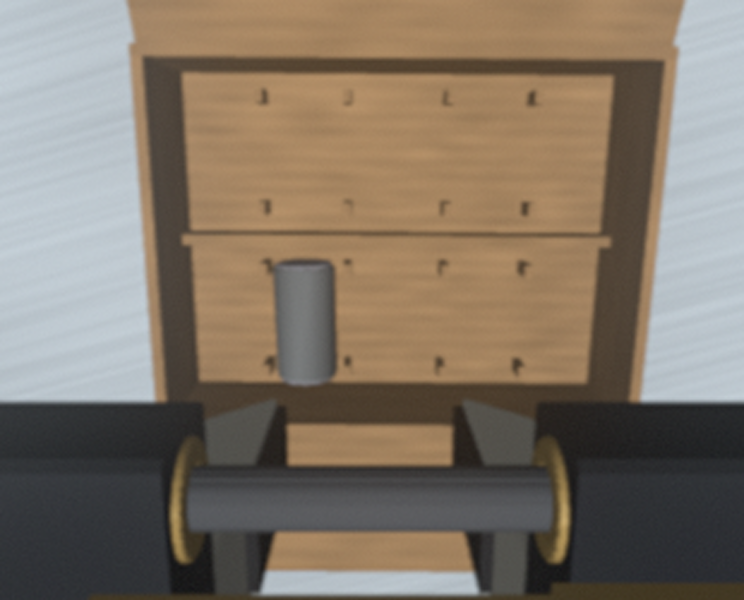

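Run:
```python
from h import *
w=Cam("wrist");z=read_state()["tool_pos"][2]
def p(x,y): return (170+x/2.4,60+y/2.4)
print(held(w,p(304,262),z-.0285),held(w,p(306,386),z-.0165))
```

```text
[ 26.70583767 -25.43695092 287.87173447] [-27.07764286 -26.93347551 299.87173447]
```

Call:
play_rows --pt "0.57 0 -24 20 0 0 0" --pt "0.57 0 -24 60 0 0 0" --pt "0.57 0 -24 95 0 0 0" --pt "0.57 0 -24 118 0 0 0" --pt "0.57 0 -24 118 0 0 0" --pt "0.57 0 -24 118 0 0 0" --pt "0.57 0 -24 118 0 0 0"

```text
t: 35.55
tool_pos: [0.5163, -0.282, 0.1994]
tool_rot: [-179.9, 0.0, 164.5]
ft_force: [0.6, 0.1, 0.4]
opening: 0.0395
```

Run:
```python
from h import *
w=mon(3); w.crop("pics/w32.png",170,60,480,310,2.4); print(CAR.l(read_state()["tool_pos"]))
```

```text
F [0.62 0.08 0.11] p [ -90.56 -442.47  199.88] [ -90.5  -442.63  200.19] open 39.7 rot [-1.7992e+02  1.2000e-01  1.6452e+02] t 35.65
[ 0.03477472 -0.0392949   0.20012495]
```

View pics/w32.png

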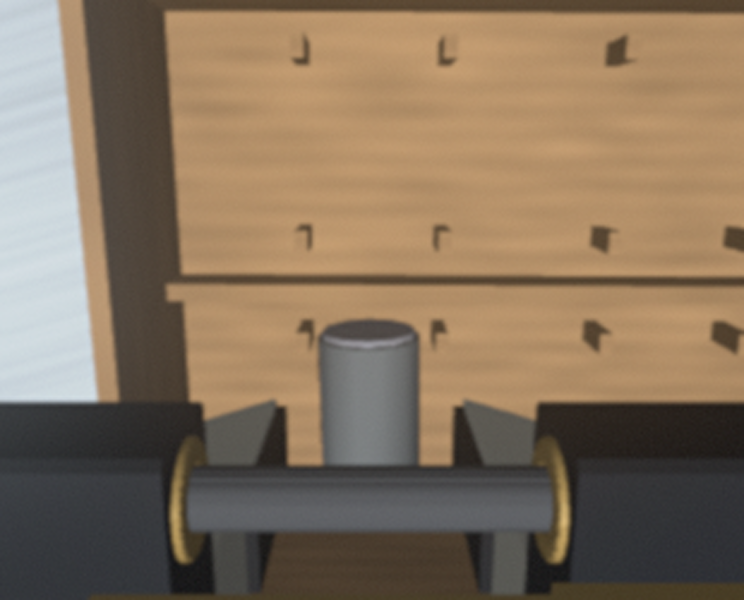

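Run:
```python
from h import *
w=Cam("wrist");z=read_state()["tool_pos"][2]
def p(x,y): return (170+x/2.4,60+y/2.4)
print(z,held(w,p(369,345),z-.0285),held(w,p(369,322),z-.004))
```

```text
0.19987610448421303 [ 25.87531169  -1.14336319 171.37610448] [ 25.14596411  -1.12080562 195.87610448]
```

Call:
play_rows --pt "0.57 0 0 8 0 0 0" --pt "0.57 0 0 14 0 0 0" --pt "0.57 0 0 16.5 0 0 0" --pt "0.57 0 0 16.5 0 0 0" --pt "0.57 0 0 16.5 0 0 0" --pt "0.57 0 0 16.5 0 0 0"

```text
t: 36.25
tool_pos: [0.5153, -0.2821, 0.1823]
tool_rot: [-180.0, -0.1, 164.5]
ft_force: [-3.4, 1.7, 13.8]
opening: 0.0392
```

Run:
```python
from h import *
w=mon(4)
```

```text
F [-2.25  2.13 12.97] p [ -91.71 -442.13  182.29] [ -91.7  -442.12  182.28] open 39.7 rot [-1.7996e+02 -1.1000e-01  1.6448e+02] t 36.4
```

Touching the floor (13 N); back off and grip.

Call:
play_rows --pt "0.57 0 0 -2.5 0 0 0" --pt "0.57 0 0 -2.5 0 0 0" --pt "0.57 0 0 -2.5 0 0 0" --pt "0.9 0 0 -2.5 0 0 0" --pt "0.9 0 0 -2.5 0 0 0" --pt "0.9 0 0 -2.5 0 0 0" --pt "0.9 0 0 -2.5 0 0 0" --pt "0.9 0 0 -2.5 0 0 0" --newtons 45

```text
t: 37.12
tool_pos: [0.515, -0.282, 0.1836]
tool_rot: [-180.0, -0.1, 164.5]
ft_force: [-0.1, 0.1, -0.5]
opening: 0.0223
```

Call:
play_rows --pt "0.9 0 0 -10 0 0 0" --pt "0.9 0 0 -40 0 0 0" --pt "0.9 0 0 -80 0 0 0" --pt "0.9 0 0 -120 0 0 0" --pt "0.9 0 0 -150 0 0 0" --pt "0.9 0 0 -150 0 0 0" --pt "0.9 0 0 -150 0 0 0"

```text
t: 37.7
tool_pos: [0.5162, -0.2824, 0.337]
tool_rot: [-179.9, 0.2, 164.5]
ft_force: [0.1, 0.6, -0.9]
opening: 0.022
```

Run:
```python
from h import *
w=mon(2); w.crop("pics/w33.png",270,180,380,310,5)
gl(CON,[.026,-.1046,.14],CY)
st=read_state(); R0=rot(st["tool_rot"])
P=lambda x,z: w.proj(st["tool_pos"]+R0.apply([x,-.0013,z]))[0].round(1)
for x,z in ((25,.154),(25,.1785),(-25,.1664)): print(x,z,P(x/1e3,z))
```

```text
F [-0.38  0.58 -1.48] p [ -91.21 -442.36  335.95] [ -91.58 -442.08  334.87] open 22.6 rot [-1.7994e+02 -2.0000e-02  1.6448e+02] t 37.75
row [39.3, 355.0, 15.4] [0.0002, -0.003, -0.447] rows>= 8.6
25 0.154 [323.9 213.4]
25 0.1785 [323.9 200.1]
-25 0.1664 [323.9 291.5]
```

View pics/w33.png

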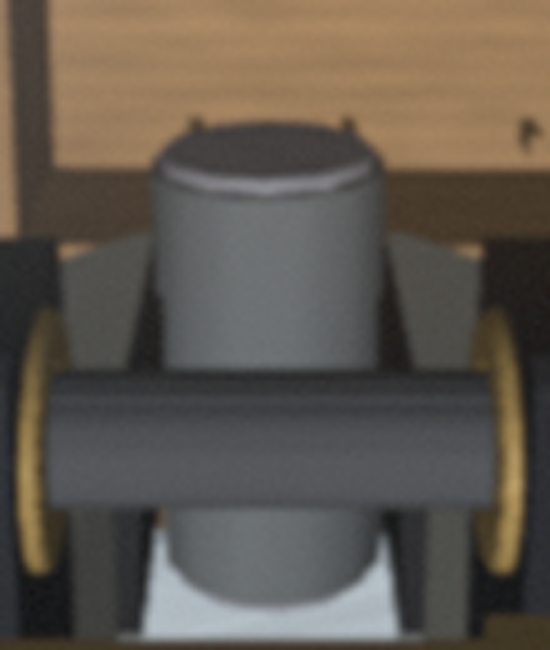

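Call:
play_rows --pt "0.9 39 355 5 0 0 -0.447" --pt "0.9 39 355 5 0 0 -0.447" --pt "0.9 39 355 5 0 0 -0.447" --pt "0.9 39 355 5 0 0 -0.447" --pt "0.9 39 355 5 0 0 -0.447" --pt "0.9 39 355 5 0 0 -0.447" --pt "0.9 39 355 5 0 0 -0.447" --pt "0.9 39 355 5 0 0 -0.447" --pt "0.9 39 355 5 0 0 -0.447" --pt "0.9 39 355 5 0 0 -0.447"

```text
t: 38.63
tool_pos: [0.5719, 0.0786, 0.3267]
tool_rot: [179.7, -0.2, -169.3]
ft_force: [-0.4, 1.6, 0.2]
opening: 0.0222
```

Run:
```python
from h import *
w=mon(2)
gl(CON,[.024,-.1046,.08],CY)
```

```text
F [-0.05 -0.1   0.23] p [ 26.96 -98.81 326.64] [  26.59 -100.66  326.55] open 22.2 rot [ 179.85   -0.32 -169.49] t 38.6833
row [1.8, -1.0, 68.6] [0.0007, -0.006, 0.0034] rows>= 1.6
```

Call:
play_rows --pt "0.9 2 0 20 0 0 0" --pt "0.9 2 0 45 0 0 0" --pt "0.9 2 0 68 0 0 0" --pt "0.9 2 0 68 0 0 0" --pt "0.9 2 0 68 0 0 0" --pt "0.9 2 0 68 0 0 0"

```text
t: 39.23
tool_pos: [0.571, 0.0689, 0.2611]
tool_rot: [-180.0, -0.1, -170.0]
ft_force: [0.4, 0.2, -0.7]
opening: 0.0223
```

Run:
```python
from h import *
w=mon(4)
gl(CON,[.024,-.1046,.065],CY); w.crop("pics/w34.png",170,100,480,310,2.5)
```

```text
F [ 0.43  0.03 -0.86] p [  25.15 -105.93  261.76] [  25.35 -105.57  262.17] open 22.1 rot [-1.8000e+02  3.0000e-02 -1.6994e+02] t 39.3833
row [1.3, 0.8, 19.1] [-0.0, 0.0004, -0.0004] rows>= 0.5
```

View pics/w34.png

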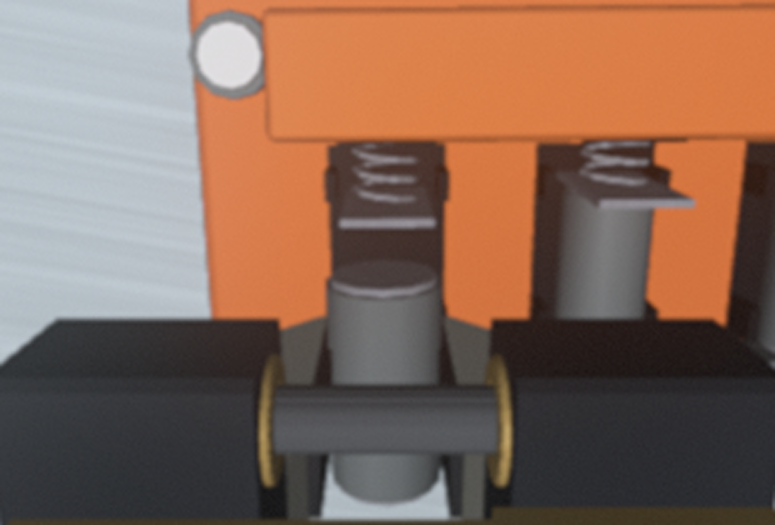

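Call:
play_rows --pt "0.9 1 0.7 8 0 0 0" --pt "0.9 1 0.7 18.5 0 0 0" --pt "0.9 1 0.7 18.5 0 0 0" --pt "0.9 1 0.7 18.5 0 0 0" --pt "0.9 5 0.7 18.5 0 0 0" --pt "0.9 8 0.7 18.5 0 0 0" --pt "0.9 11 0.7 18.5 0 0 0" --pt "0.9 13 0.7 18.5 0 0 0" --pt "0.9 13 0.7 18.5 0 0 0" --pt "0.9 13 0.7 18.5 0 0 0"

```text
t: 40.27
tool_pos: [0.5585, 0.0687, 0.2428]
tool_rot: [180.0, 0.0, -169.9]
ft_force: [5.9, 1.0, -1.9]
opening: 0.0219
```

Run:
```python
from h import *
w=mon(4); mid(.1664); w.crop("pics/w35.png",170,100,480,310,2.5)
```

```text
F [ 4.89  0.4  -2.09] p [  12.46 -104.38  242.82] [  12.51 -104.37  242.81] open 21.9 rot [ 1.7998e+02  4.0000e-02 -1.6990e+02] t 40.4167
mid [  12.64 -104.32   76.41]
```

View pics/w35.png

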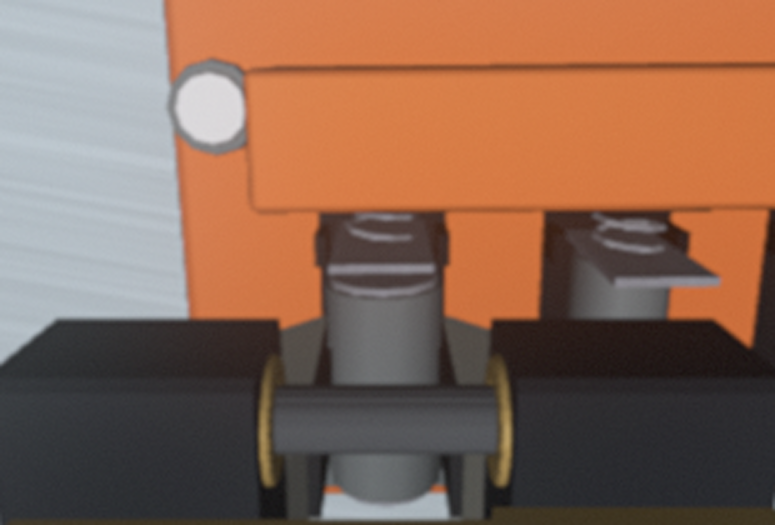

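Call:
play_rows --pt "0.9 2 0 0 0 0 0" --pt "0.9 4 0 0 0 0 0" --pt "0.9 4 0 0 0 0 0" --pt "0.9 4 0 0 0 0 0" --pt "0.9 4 0 0 0 0 0"

```text
t: 40.88
tool_pos: [0.5552, 0.0681, 0.243]
tool_rot: [180.0, 0.1, -169.9]
ft_force: [5.8, 1.2, -3.5]
opening: 0.0217
```

Run:
```python
from h import *
w=mon(6); mid(.1664); w.crop("pics/w36.png",170,100,480,310,2.5)
```

```text
F [ 6.44  0.07 -3.23] p [   9.02 -104.4   242.96] [   9.03 -104.4   242.95] open 21.8 rot [ 1.7998e+02  1.2000e-01 -1.6990e+02] t 41.1333
mid [   9.35 -104.35   76.56]
```

View pics/w36.png

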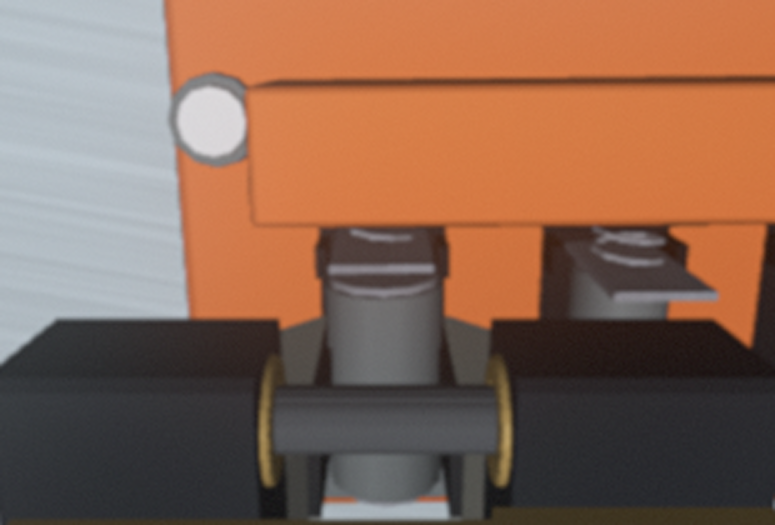

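Call:
play_rows --pt "0.9 0.7 0 0 0 0 0" --pt "0.9 0.9 0 3 0 0 0" --pt "0.9 0.9 0 6 0 0 0" --pt "0.9 0.9 0 9 0 0 0" --pt "0.9 0.9 0 12 0 0 0" --pt "0.9 0.9 0 15 0 0 0" --pt "0.9 0.9 0 15 0 0 0" --pt "0.9 0.9 0 15 0 0 0"

```text
t: 41.85
tool_pos: [0.5547, 0.0681, 0.2284]
tool_rot: [180.0, 0.2, -169.9]
ft_force: [7.3, 1.2, -1.2]
opening: 0.0224
```

Run:
```python
from h import *
w=mon(4); mid(.1664); w.crop("pics/w37.png",170,100,480,310,2.5)
```

```text
F [ 6.93  0.4  -0.84] p [   8.54 -104.31  228.38] [   8.53 -104.31  228.38] open 21.6 rot [ 179.98    0.18 -169.9 ] t 42.0
mid [   9.05 -104.27   61.99]
```

View pics/w37.png

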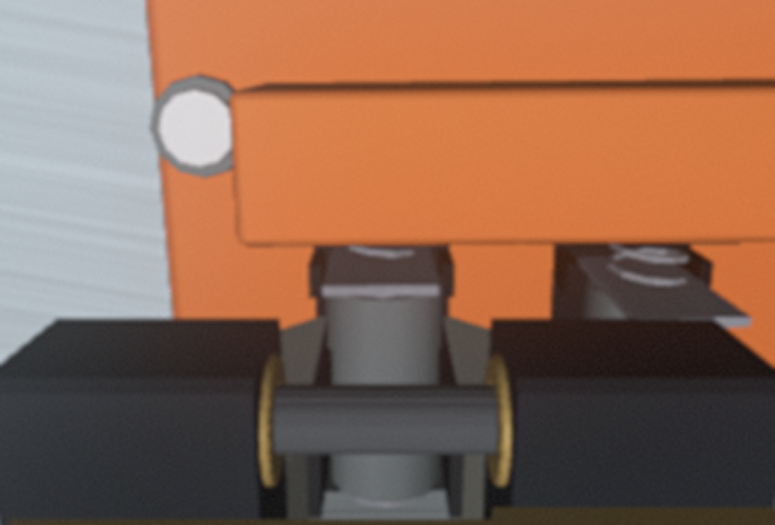

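Call:
play_rows --pt "0.9 0 0 3 0 0 0" --pt "0.9 0 0 6 0 0 0" --pt "0.9 0 0 9 0 0 0" --pt "0.9 0 0 12 0 0 0" --pt "0.9 0 0 15 0 0 0" --pt "0.9 0 0 17 0 0 0" --pt "0.9 0 0 18.5 0 0 0" --pt "0.9 0 0 18.5 0 0 0" --pt "0.9 0 0 18.5 0 0 0"

```text
t: 42.8
tool_pos: [0.5549, 0.068, 0.2101]
tool_rot: [180.0, 0.2, -169.9]
ft_force: [6.0, 0.9, -0.2]
opening: 0.0223
```

Run:
```python
from h import *
w=mon(4); mid(.1664); w.crop("pics/w38.png",170,100,480,310,2.5)
```

```text
F [ 6.24 -0.09 -0.28] p [   8.71 -104.38  210.07] [   8.69 -104.37  210.06] open 22.3 rot [ 179.98    0.2  -169.91] t 42.95
mid [   9.3  -104.33   43.67]
```

View pics/w38.png

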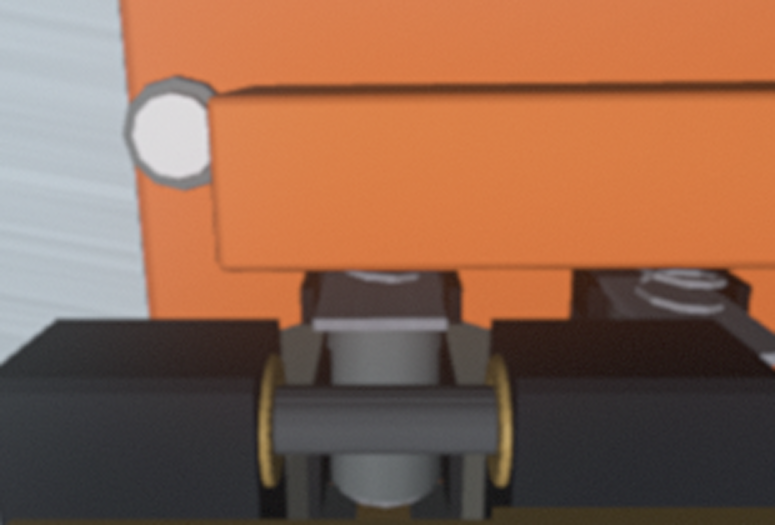

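Down cleanly; slide forward under the lip and release.

Call:
play_rows --pt "0.9 0 0 1 0 0 0" --pt "0.9 -2 0 1 0 0 0" --pt "0.9 -4 0 1 0 0 0" --pt "0.9 -6 0 1 0 0 0" --pt "0.9 -6 0 1 0 0 0" --pt "0.9 -6 0 1 0 0 0"

```text
t: 43.5
tool_pos: [0.5599, 0.069, 0.2092]
tool_rot: [180.0, 0.0, -169.9]
ft_force: [2.1, 0.8, 7.4]
opening: 0.022
```

Run:
```python
from h import *
w=mon(3); mid(.1664)
```

```text
F [2.22 0.35 7.49] p [  13.76 -104.31  209.22] [  13.75 -104.32  209.22] open 22.2 rot [ 1.7999e+02  4.0000e-02 -1.6990e+02] t 43.6
mid [  13.88 -104.26   42.83]
```

Call:
play_rows --pt "0.63 0 0 -0.5 0 0 0" --pt "0.63 0 0 -0.5 0 0 0" --pt "0.63 0 0 -0.5 0 0 0" --pt "0.63 0 0 -0.5 0 0 0" --pt "0.63 0 0 -15 0 0 0" --pt "0.63 0 0 -50 0 0 0" --pt "0.63 -20 20 -90 0 0 0" --pt "0.63 -40 60 -130 0 0 0" --pt "0.63 -50 80 -150 0 0 0" --pt "0.63 -50 80 -150 0 0 0"

```text
t: 44.48
tool_pos: [0.595, 0.1617, 0.3621]
tool_rot: [179.8, 0.2, -169.6]
ft_force: [0.9, 0.8, 0.5]
opening: 0.0338
```

Run:
```python
from h import *
w=mon(4);w.crop("pics/w40.png",150,40,470,255,2.4)
s=Cam("side"); s.crop("pics/s40.png",270,120,430,345,2.6); s.crop("pics/s41.png",300,150,380,220,8)
```

```text
F [0.44 0.56 0.37] p [ 63.86 -20.63 360.23] [ 62.41 -23.66 357.25] open 34.1 rot [-180.     -0.18 -169.77] t 44.6333
```

View pics/w40.png

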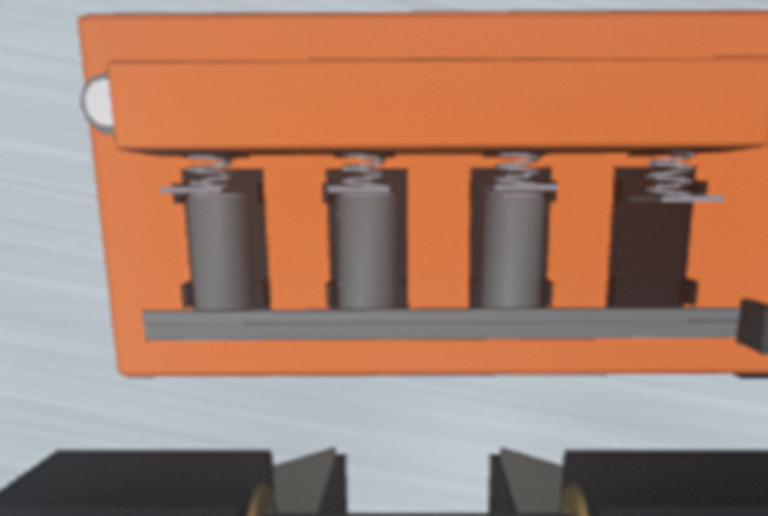

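View pics/s40.png

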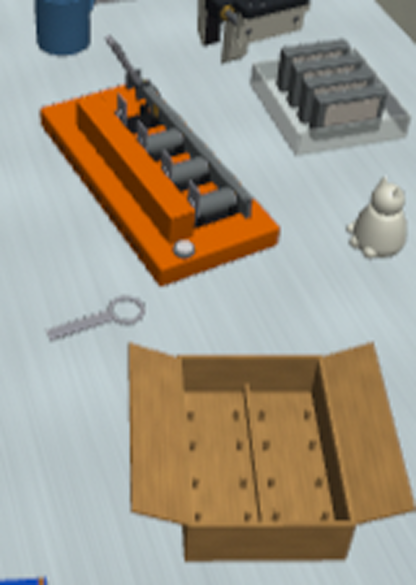

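View pics/s41.png

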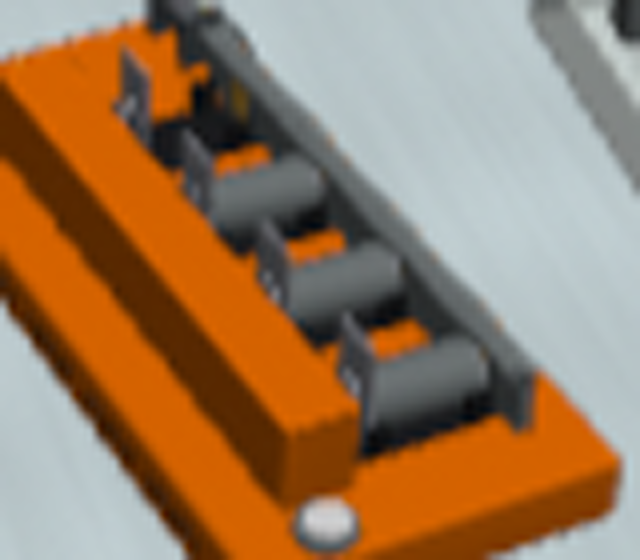

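Run:
```python
from h import *
gl(CON,[.060,.1325,.16],CY)
```

```text
row [1.6, 158.8, 17.0] [-0.0016, -0.007, -0.0014] rows>= 3.8
```

Call:
play_rows --pt "1 0 40 0 0 0 0" --pt "1 0 80 0 0 0 0" --pt "1 0 120 0 0 0 0" --pt "1 0 159 5 0 0 0" --pt "1 0 159 17 0 0 0" --pt "1 0 159 17 0 0 0" --pt "1 0 159 17 0 0 0" --pt "1 0 159 17 0 0 0"

```text
t: 45.4
tool_pos: [0.5671, 0.3099, 0.3393]
tool_rot: [-179.9, -0.3, -170.1]
ft_force: [0.4, 0.7, -0.5]
opening: 0.0006
```

Run:
```python
from h import *
w=mon(3); cv2.imwrite("pics/w41.png",w.im)
s=Cam("side"); s.crop("pics/s42.png",270,90,420,245,3.8)
gl(CON,[.060,.1325,.108],CY)
for th in (1.15,.8,.5,.25,0):
    print(th, (45-65*np.cos(th)+4*np.sin(th)+9.5), 46+65*np.sin(th)+4*np.cos(th))
```

```text
F [-0.14  0.05 -0.17] p [ 63.33 131.72 339.92] [ 63.51 131.97 340.47] open 0.3 rot [-1.7994e+02 -1.3000e-01 -1.7011e+02] t 45.5
row [3.4, -0.3, 55.0] [-0.0002, -0.0015, -0.0026] rows>= 1.3
1.15 31.599372103571852 106.9636058804705
0.8 12.083488256032338 95.41497274585764
0.5 -0.6251643684574155 80.67299025683468
0.25 -7.489691574173818 65.95690703838657
0 -10.5 50.0
```

View pics/w41.png

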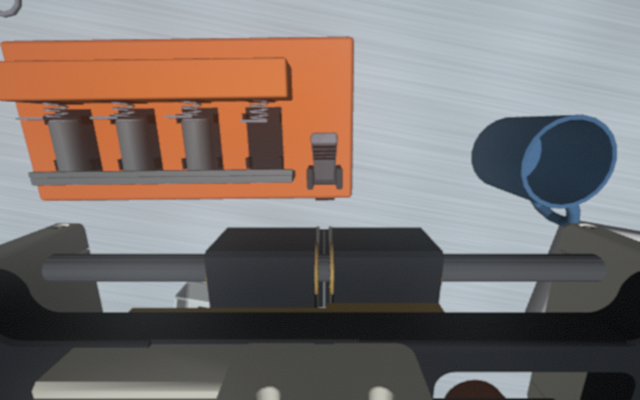

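View pics/s42.png

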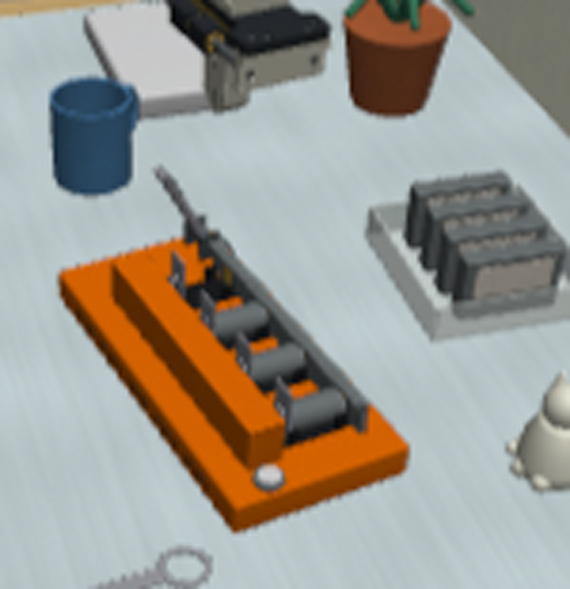

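Call:
play_rows --pt "1 5 0 30 0 0 0" --pt "1 8 0 54 0 0 0" --pt "1 20 0 55 0 0 0" --pt "1 34 0 56 0 0 0" --pt "1 43 0 61 0 0 0" --pt "1 52 0 67 0 0 0" --pt "1 58 0 74 0 0 0" --pt "1 63 0 81 0 0 0" --pt "1 68 0 89 0 0 0" --pt "1 71 0 96 0 0 0"

```text
t: 46.43
tool_pos: [0.4959, 0.3003, 0.244]
tool_rot: [180.0, -0.1, -169.9]
ft_force: [1.8, 0.1, 1.3]
opening: 0.0002
```

Run:
```python
from h import *
mon(2)
s=Cam("side"); s.crop("pics/s43.png",270,90,420,245,3.8)
gl(CON,[-.012,.1325,.049],CY)
```

```text
F [ 0.89 -0.08  0.24] p [ -9.17 134.55 243.26] [ -9.65 134.51 242.54] open 0.5 rot [-179.98   -0.27 -169.88] t 46.4833
row [3.1, -2.2, 16.7] [-0.0003, -0.0041, 0.0004] rows>= 0.4
```

View pics/s43.png

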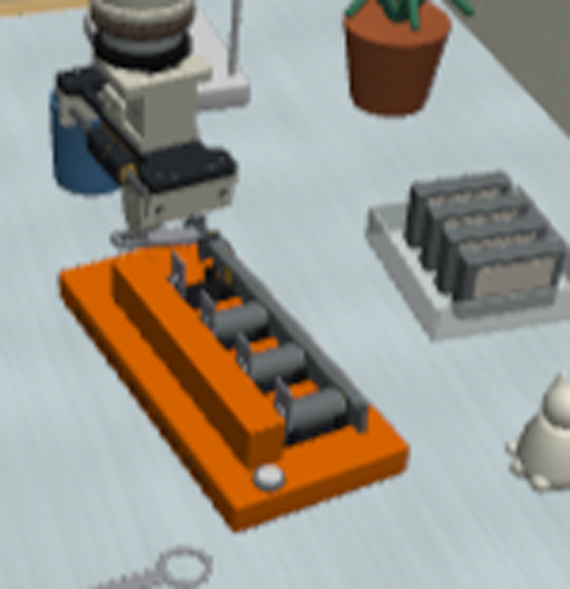

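Lever is nearly down; press the rest of the way.

Call:
play_rows --pt "1 5 -1 5 0 0 0" --pt "1 8 -2 10 0 0 0" --pt "1 10 -2 14 0 0 0" --pt "1 12 -2 17 0 0 0" --pt "1 12 -2 17 0 0 0" --pt "1 12 -2 17 0 0 0"

```text
t: 47.08
tool_pos: [0.485, 0.2962, 0.2282]
tool_rot: [180.0, -0.1, -169.9]
ft_force: [0.2, -1.8, 4.6]
opening: 0.0007
```

Run:
```python
from h import *
mon(3)
```

```text
F [ 0.23 -1.32  5.01] p [-20.07 132.47 228.21] [-20.06 132.47 228.2 ] open 0.3 rot [ 1.7999e+02 -8.0000e-02 -1.6992e+02] t 47.1833
```

Call:
play_rows --pt "1 0 0 2 0 0 0" --pt "1 0 0 2 0 0 0" --pt "1 0 0 2 0 0 0"

```text
t: 47.48
tool_pos: [0.485, 0.2963, 0.2277]
tool_rot: [-180.0, -0.1, -169.9]
ft_force: [-4.4, -3.5, 18.3]
opening: 0.0003
```

Call:
play_rows --pt "1 0 0 -20 0 0 0" --pt "1 0 0 -60 0 0 0" --pt "1 0 0 -100 0 0 0" --pt "1 -40 0 -130 0 0 0" --pt "1 -80 -20 -130 0 0 0" --pt "1 -100 -50 -130 0 0 0" --pt "1 -100 -90 -130 0 0 0" --pt "1 -100 -90 -130 0 0 0" --pt "1 -100 -90 -130 0 0 0" --pt "1 -100 -90 -130 0 0 0"

```text
t: 48.32
tool_pos: [0.5988, 0.2249, 0.3548]
tool_rot: [180.0, -0.2, -170.0]
ft_force: [0.2, 0.5, 0.1]
opening: 0.0005
```

Run:
```python
from h import *
w=mon(4); w.crop("pics/w45.png",100,20,440,245,2.3)
s=Cam("side"); s.crop("pics/s45.png",260,110,430,345,2.5); s.crop("pics/s46.png",280,140,385,240,7)
t=Cam("top"); t.crop("pics/t45.png",140,70,480,240,2.3)
```

```text
F [-0.25 -0.01 -0.38] p [ 79.32  43.74 355.1 ] [ 79.26  44.58 355.38] open 0.9 rot [ 1.7993e+02 -1.6000e-01 -1.6974e+02] t 48.4667
```

View pics/w45.png

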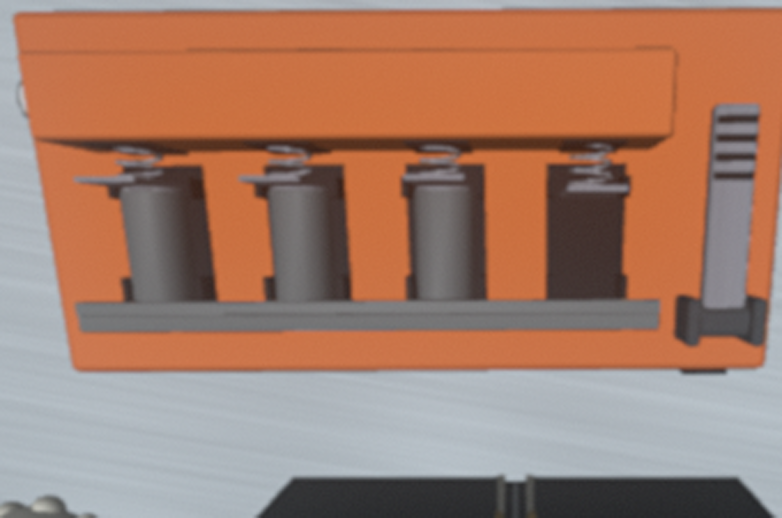

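View pics/s45.png

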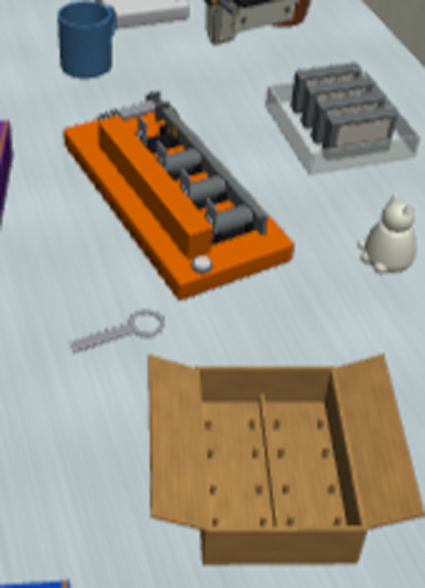

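View pics/s46.png

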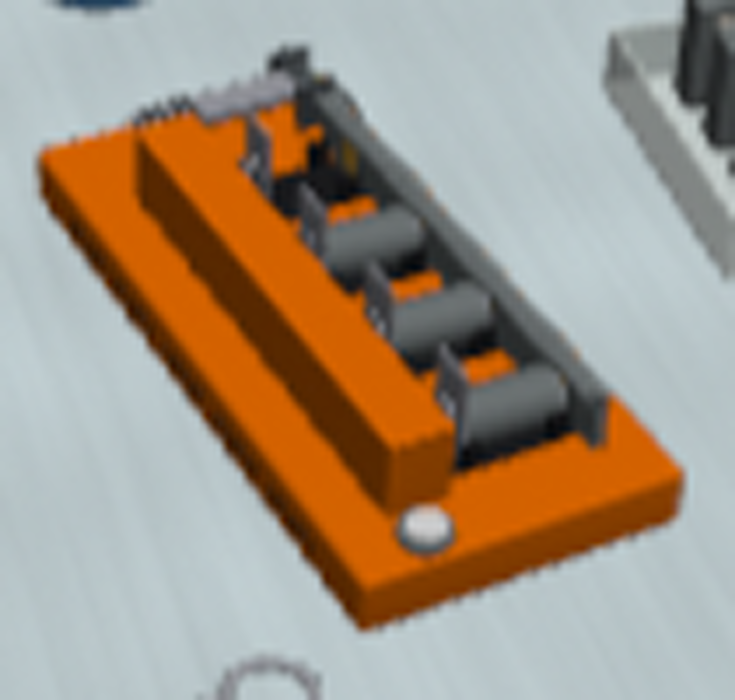

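View pics/t45.png

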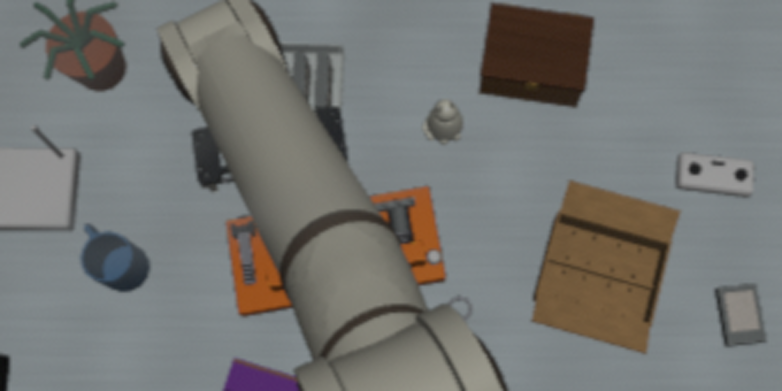

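```bash
python3 -c "
from cell import *
print(close_job())"
```

```text
the job is handed in; nothing more can be done
None
```

I lifted the lever to its stop and folded both flaps back. The carton held three cells; I put one each in bays 3, 2 and 1, then pushed the lever down. The job was handed in at about 48.5 s of the 210 s allowed.

- **Lever:** in the last pictures it lies level. The final press stopped at the height of the closed position, with up to 18 N.
- **Cells:** the last pictures show all three lying level with their nub ends under the lip. Their spring plates are pressed in about equally, roughly 3 to 5 mm by the images, against the 4 mm expected when seated.
- **Carton and other things:** the carton is empty and both flaps are folded back. The cat, opener, controller, mug and cartridge look unmoved. The arm ended clear of everything.

**First cell (bay 3):** it had tilted nub-up in the grip. It caught on the lip's edge and met the deck with up to 25 N, so I tipped the gripper to level it; it then slid in and looks the same as the other two.

**Console position:** the camera readings of the console's position disagreed by up to about 5 mm between features. I went by spring force and the plate's position in the images rather than by the coordinates.

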